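# Prise the wheel clip off a toy turtle's axle

## Task

The turtle's wheel has to come off: draw the hooked pick out of its wooden block, catch the spring clip on the axle by its eye and ease it up out of its groove with the pick, gently and without touching the clip in its groove with the fingers. Leave the clip lying in the plastic parts tub and put the pick back upright in its block, the collar seated on top, without scraping hard on the toy or disturbing the other things on the table.

Things in the scene. Friction and masses are not known exactly. Their poses are not given: they have to be found in the camera images.
- groove (a point): Centre of the clip's groove, on the centre line of the fixed wooden turtle's steel axle, 50 to 62 mm above the table (the packing under the turtle differs). Axes: x along the level axle, out to its free end; z up. Core 14 mm in diameter, x -3 to 3 mm; outside it the axle's head, diameter 22, x 3 to 8; inside it, at x = -3, the flat face of the wheel, diameter 64. The shell (50 mm above the axle) stays at x below -6.
- clip: Spring-steel snap clip, about 30 g, 4 mm thick (x), 23 wide (y), on the groove's core; origin at the groove's centre when seated, axes as groove. An eye on top (see eye), a flat bow, two sprung legs that grip the core and end at z = -14 mm. It snaps off straight up (+z): at 10 mm/s the pull peaks at about 10 N in the first 10 mm, more when faster; then it hangs loose on the hook and is easily stripped off, e.g. against a wall.
- eye (a point): Centre of the window in the clip's eye, 14 mm above the clip's origin, axes as the clip. The window goes through along x; it is 6.6 mm wide (y) and 6.6 mm high (z -3.3 to 3.3; its lower edge is 0.3 mm lower than the top of the axle's head). The bar over it is 4 mm high but only 2 mm thick, x -1.5 to 0.5, so the hook must go in nearly to the wheel's face to hold.
- pick_grip (a point): Centre of the handle of the hooked pick (70 g), square 18 x 18 mm, 70 mm tall. Axes: z up along handle and shaft, x the way the hook points. At the handle's foot a steel collar 46 x 26 x 6 mm (x -15 to 31), its underside 41 mm below here. Below it a round shaft, 5 mm thick, on the handle's axis, down to the hook.
- hook (a point): On the pick's hook: 12 mm along x from the shaft's axis and 111 mm below pick_grip, axes the same. The hook is a level, straight round bar 4 mm thick (its underside 113 mm below pick_grip) that sticks out square from the shaft's foot; its rounded end lies 6 mm farther along x than this point (18 mm from the shaft's axis).
- block: Fixed wooden tool block 90 x 60 x 85 mm (x, y, z), origin at the centre of its underside. A rectangular hole, 31 mm (x) by 15 mm (y), centre at x = 8 mm, y = 0, goes right through. The pick stands in it: shaft near the block's origin, axes as the block's, collar resting on the block's top, handle centre 126 mm above the table.
- tub: Fixed open plastic parts tub 130 x 100 x 35 mm (x, y, z), walls and floor 4 mm thick, origin at the centre of its underside. A few small nails lie on its floor at the +x end.
- stick_a: Bystander: wood offcut 90 x 22 x 16 mm lying flat, loose. Origin at the centre of its underside.
- stick_b: Bystander: wood offcut 80 x 22 x 16 mm lying flat, loose. Origin at the centre of its underside.
- spare_wheel: Bystander: loose wooden wheel, 64 mm across, 18 mm thick, lying flat. Origin at the centre of its underside.
- screwdriver: Bystander: screwdriver lying on the table, loose.
- glue: Bystander: white glue bottle, 52 mm across, 130 mm tall, standing, loose. Origin at the centre of its underside.
- pliers: Bystander: pliers with black handles, about 150 mm long, lying flat, loose.
There are look-alikes about, which are no part of the job. What is meant by the tub is not turquoise, and is the larger of those in its own colour.

How it is judged:
On the way, in this order (a step that is already met when the one before it is completed fails the run):
1. the pick is drawn out of its block (z of pick_grip in the frame of block above 0.18 m), for 0.1 s.
2. the clip is off the axle: more than 25 mm from its groove (distance between clip and groove above 0.025 m), for 0.1 s.
3. the clip is in the tub and off the pick (x of clip in the frame of tub between -0.061 and 0.061 m and y of clip in the frame of tub between -0.046 and 0.046 m and z of clip in the frame of tub below 0.028 m and contact force between clip and pick below 0.02 N), for 0.2 s.
At the end, for the whole second after the job is handed in: The clip lies at rest inside the tub (its origin within the walls, less than 28 mm above the table); the pick stands at rest and upright (within 0.1 rad) in the hole of its block, its collar on the block's top to 3 mm (x of clip in the frame of tub between -0.061 and 0.061 m and y of clip in the frame of tub between -0.046 and 0.046 m and z of clip in the frame of tub below 0.028 m and linear speed of each of clip, pick below 0.03 m/s and x of pick_grip in the frame of block between -0.012 and 0.012 m and y of pick_grip in the frame of block between -0.012 and 0.012 m and z of pick_grip in the frame of block below 0.129 m and angle between pick_grip's own z axis and vertical below 0.1 rad); the robot touches nothing.
It fails at once if the fingers touch the clip while it is within 20 mm of its groove (contact force between the fingers and clip above 0.5 N and distance between clip and groove below 0.02 m).
It fails at once if the pick presses on the turtle or its axle with more than 15 N (contact force between pick and toy above 15 N).
It fails at once if the pick loads the clip with more than 20 N (contact force between pick and clip above 20 N).
It fails at once if the robot presses on the turtle with more than 15 N (contact force between the arm and toy above 15 N).
It fails at once if a bystander is shifted by more than 30 mm (distance of any of stick_a, stick_b, spare_wheel, screwdriver, glue, pliers from where it was at the start of the episode above 0.03 m).
It also fails if it takes over 67 s, if anything falls off the work surface, if the arm or the gripper's body presses on something with over 40 N, if the wrist force passes 120 N, or if a joint passes its speed limit or range.

## Robot

A 6-joint arm with a two-finger parallel gripper is mounted at the origin on the work surface. World frame = base frame: x ahead of the robot, y to its left, z up, the work surface at z = 0. Lengths are in m, angles in rad, forces in N, time in s.
With the tool pointing down it reaches from about 0.425 to 0.95 m from the base axis. Payload 14.7 kg.
Tool frame: the origin (TCP) lies at the very end of the fingers, on their centre line; the grasp point (between the pads) lies 19 mm behind it; z points along the fingers, y is the line along which they close (so a half turn about z gives the same grasp; the last joint's range is limited). The gripper opens to 85 mm and grips with 20 to 120 N. Pads are 22 mm wide; open, the fingers measure 114 mm over their backs; the gripper's body (76 mm by 85 mm) begins 54 mm behind the grasp point. The pads swing forward as they close: fully open they stand 13 mm farther back than shut.
Start: joints at [1.126, 0.48, 1.596, -0, 1.065, -0.047], TCP at [0.252, 0.599, 0.231] pointing down, gripper open.
Joint ranges: [-2.75, 2.75], [-0.82, 2.05], [0.23, 2.67], [-1.56, 4.7], [0.09, 2.69], [-2.92, 2.92]. Speed limits (rad/s): [1.89, 1.89, 2.39, 3.01, 3.01, 3.01].

## Interface

Orientations are given as a unit quaternion [x, y, z, w].
In Python, from station import * gives the robot as it stands.
- The arm moves only by the tool apply_moves, never from a script. Its argument "targets" is a list of rows, each a list of 3 entries, a list of its own where there are three numbers: the shift along the tool's x, y, z as a fraction of full scale, then the turn, a rotation vector about the tool's x, y, z as a fraction of full scale, then the finger opening in mm, from 0 to 85.4. A call has 1 to 12 rows; each row shifts and turns the commanded pose from where the row before left it, along the tool's axes as they then stand; what a row does not reach is not made up. Full scale, the value 1, is 0.075 m for a shift and 45 degrees for a turn. A row lasts 1/12 s, in which the tool goes at most 41.7 mm and 7.16 degrees, less where a joint would pass 70% of its speed; a pose out of reach is approached as far as the arm can. A call with a number of a shift or a turn outside -1 to 1 is refused whole. A call with a gripper value outside its range is refused whole. The fingers move at their own pace and stop on an object; "force" is the grip in N (left out, the last holds). Time passes only in rows, so rows that do not move let the fingers close. It gives the time, the measured TCP pose, the force, the opening and the grip force at its end, in the units of the state.
- sense(): the state, without advancing time (a new reading comes with each control period).
- get_image(name): name is "scene" or "top"; returns a dict with "frame" (400x640x3 uint8, red, green, blue), "fov_y" (degrees; the focal length in pixels is half the picture's height over the tangent of half this angle, whatever the lens; pixels are square), "cx", "cy" (the principal point, pixels), "D" ([k1, k2, p1, p2, k3] as OpenCV has them; the pictures are not rectified), "R" (3x3) and "t" (3): a world point X has camera coordinates R X + t. Camera axes: x right, y down, z forward; pixel columns grow to the right and rows downward; lengths in m; the calibration is good to about 2 mm. A picture is of the moment at which its call begins. There is no depth.
- hand_in(): hands the job in; it is judged then, once.
The state is a dict: "time": time; "joint_pos": joint angles; "qd": joint speeds; "joint_efforts": joint torques, N m; "tool_pos": TCP position; "tcp_rot": TCP orientation; "contact_force": force on the tool from outside, world axes, zero at the start; "wrist_torque": the same for the moment, N m; "grip_width": finger opening in m; "gripper_force": force on a finger pad.
Only numpy, scipy, OpenCV 4.12 (cv2) and the standard library are available. Lean on these libraries where they do the work, as an engineer would, in place of code of your own. Each camera call takes 0.05 s, during which the arm holds its last target. There are 200 camera calls.

## Working session

There is one attempt and no reset: what is moved stays moved. The work goes in short steps, Python scripts to look and compute and a tool call to move; the robot and the scene stay as the last step left them, time stands still between calls to the robot, and variables do not carry over. Pictures are saved under pics/ and viewed, at most 12 in all, crops included, and the job is handed in when it is done.

Besides the shell and the picture viewer there is one more tool, called after "Call:" by a JSON object that holds its "fn" and its "kwargs", one argument or row to a line. apply_moves: Moves the arm, as the interface text tells. Its arguments: {"type":"object","properties":{"targets":{"type":"array"},"force":{"type":"number"}},"required":["targets"]}

```bash
mkdir -p pics; cat > h.py <<'E'
from station import *
import numpy as np, cv2
def grab(n,p=None):
    d=get_image(n)
    if p: cv2.imwrite(p,d["frame"][:,:,::-1])
    return d
def K(d):
    f=d["frame"].shape[0]/2/np.tan(np.radians(d["fov_y"])/2)
    return np.array([[f,0,d["cx"]],[0,f,d["cy"]],[0,0,1]])
def ray(d,uv):
    u=cv2.undistortPoints(np.array(uv,float).reshape(-1,1,2),K(d),np.array(d["D"],float)).reshape(-1,2)
    R=np.array(d["R"]);t=np.array(d["t"])
    return -R.T@t,(R.T@np.c_[u,np.ones(len(u))].T).T
def plane(d,uv,z):
    c,r=ray(d,uv); return c+r*((z-c[2])/r[:,2])[:,None]
def tri(d1,uv1,d2,uv2):
    c1,r1=ray(d1,uv1);c2,r2=ray(d2,uv2);out=[]
    for a,b in zip(r1,r2):
        s=np.linalg.lstsq(np.c_[a,-b],c2-c1,rcond=None)[0]
        p,q=c1+a*s[0],c2+b*s[1]; out.append([*((p+q)/2),np.linalg.norm(p-q)])
    return np.array(out)
def proj(d,X):
    R=np.array(d["R"]);t=np.array(d["t"],float)
    return cv2.projectPoints(np.array(X,float).reshape(-1,1,3),cv2.Rodrigues(R)[0],t,K(d),np.array(d["D"],float))[0].reshape(-1,2)
E
python3 - <<'E'
from h import *
import pickle
np.set_printoptions(precision=4,suppress=True)
s=sense();print(s)
D={}
for n in("scene","top"):
    d=grab(n);D[n]=d
    print(n,d["fov_y"],d["cx"],d["cy"],d["D"],"C",-np.array(d["R"]).T@np.array(d["t"]),np.array(d["R"])[2])
    cv2.imwrite(f"pics/{n}0.png",d["frame"][:,:,::-1])
pickle.dump(D,open("d0.pkl","wb"))
E
```

```text
{'time': 0.0, 'joint_pos': array([ 1.1264,  0.4808,  1.5969,  0.    ,  1.0651, -0.0466]), 'qd': array([ 0.002 ,  0.0011, -0.0008, -0.0012, -0.0013, -0.0011]), 'joint_efforts': array([  0.0004, -95.0644, -43.0199,   0.0004,   0.012 ,  -0.    ]), 'tool_pos': array([0.2516, 0.5989, 0.2307]), 'tcp_rot': array([ 0.1976,  0.9803, -0.0006, -0.0002]), 'contact_force': array([-0.1012, -0.5243, -0.2119]), 'wrist_torque': array([-0.0387, -0.0365,  0.0059]), 'gripper_force': 0.0, 'grip_width': 0.08553827752174252}
scene 57.81185082287222 316.2851107415529 195.40934445570178 [0.0112 0.     0.     0.     0.    ] C [ 0.9636 -0.2958  0.85  ] [-0.4533  0.2234 -0.8629]
top 57.30913504036453 317.85978741958695 198.77908008222215 [-0.0141  0.      0.      0.      0.    ] C [ 0.5034 -0.0696  0.9798] [ 0.0674 -0.0382 -0.997 ]
```

View pics/scene0.png

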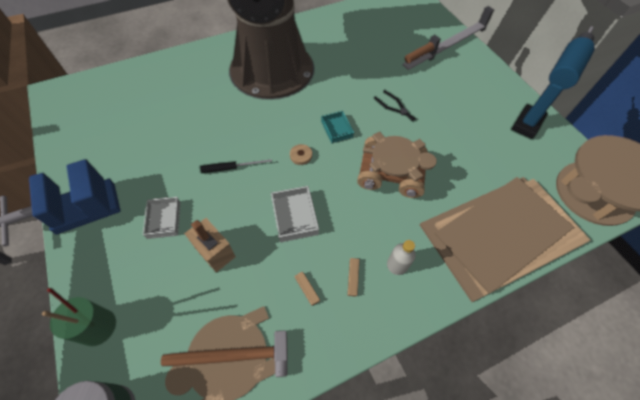

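View pics/top0.png

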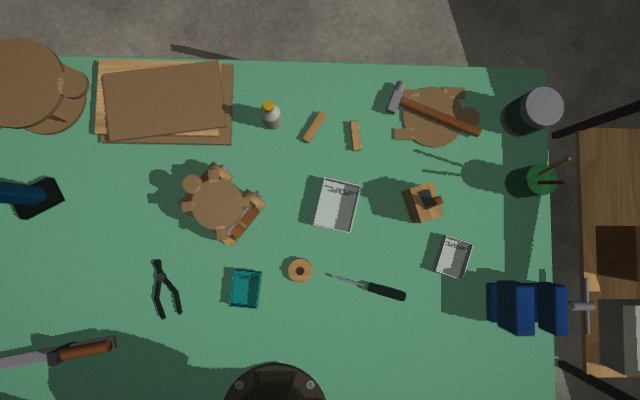

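```bash
python3 - <<'E'
import pickle,cv2,numpy as np
D=pickle.load(open("d0.pkl","rb"))
def c(n,u,v,w,h): 
    return cv2.resize(D[n]["frame"][v:v+h,u:u+w,::-1],(400,300),interpolation=cv2.INTER_CUBIC)
im=np.vstack([np.hstack([c("top",170,155,120,90),c("scene",345,125,100,75)]),np.hstack([c("top",390,170,80,60),c("scene",180,210,80,60)])])
cv2.imwrite("pics/c1.png",np.clip(im*1.6,0,255).astype(np.uint8))
E
```

```text
(no output)
```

View pics/c1.png

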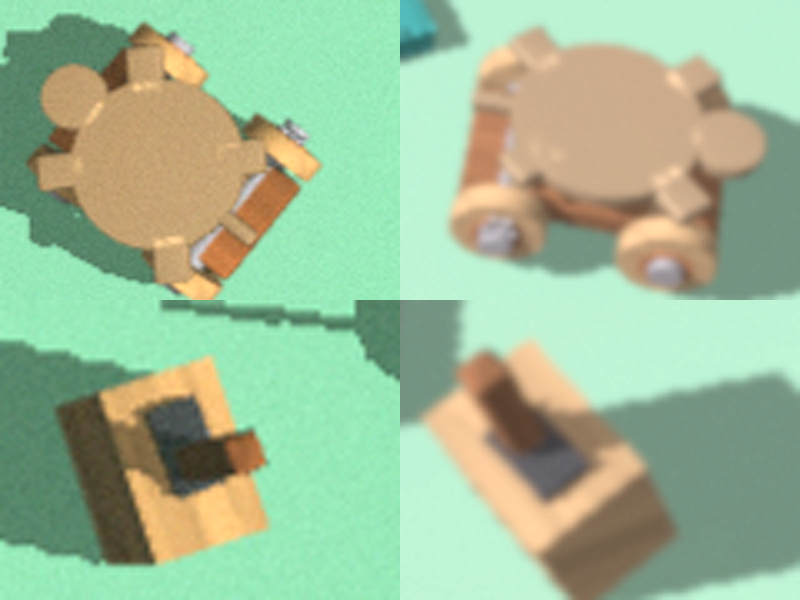

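```bash
python3 - <<'E'
import pickle
from h import *
np.set_printoptions(precision=4,suppress=True)
D=pickle.load(open("d0.pkl","rb"));T,S=D["top"],D["scene"]
a=np.array([(97,400),(210,357),(268,527),(155,563)]);a=np.c_[390+a[:,0]/5,170+(a[:,1]-300)/5]-.4
b=np.array([(540,550),(423,412),(532,341),(647,465)]);b=np.c_[180+(b[:,0]-400)/5,210+(b[:,1]-300)/5]-.4
print("block top corners top-view\n",plane(T,a,.085),"\nscene\n",plane(S,b,.085))
# collar top corners z=.091, handle top z=.161
ca=np.array([(145,407),(195,397)]);
for n,d,pts,z in(("T",T,[(238,433),(262,440)],.161),):
    pass
# clip/wheels
print("tri wheel heads",tri(T,[(258.5,194.6),(224,167.6)],S,[(369,183),(410.3,192.3)]))
def c(n,u,v,w,h,W=400,H=300): 
    im=cv2.resize(D[n]["frame"][v:v+h,u:u+w,::-1],(W,H),interpolation=cv2.INTER_NEAREST);return np.clip(im*1.6,0,255).astype(np.uint8)
cv2.imwrite("pics/c2.png",np.vstack([np.hstack([c("top",244,182,28,21),c("scene",356,170,28,21)]),np.hstack([c("top",410,180,40,30),c("scene",395,178,28,21)])]))
# tub masks
for n,d in D.items():
    f=d["frame"].astype(int);sat=f.max(2)-f.min(2)
    m=((sat<25)&(f.mean(2)>85)).astype(np.uint8)
    m[:]=cv2.morphologyEx(m,cv2.MORPH_CLOSE,np.ones((5,5)))
    for k in cv2.findContours(m,0,2)[0]:
        if 500<cv2.contourArea(k)<4000:
            r=cv2.minAreaRect(k);
            if n=="top" and r[0][1]>150 and r[0][1]<280 or n=="scene" and 100<r[0][1]<260: print(n,r,"\n",plane(d,cv2.boxPoints(r),.035))
E
```

```text
block top corners top-view
 [[ 0.59   -0.33    0.085 ]
 [ 0.6125 -0.3872  0.085 ]
 [ 0.5281 -0.4157  0.085 ]
 [ 0.5096 -0.3587  0.085 ]] 
scene
 [[ 0.6099 -0.3853  0.085 ]
 [ 0.5228 -0.4146  0.085 ]
 [ 0.5084 -0.359   0.085 ]
 [ 0.5911 -0.33    0.085 ]]
tri wheel heads [[0.5742 0.0448 0.0651 0.0026]
 [0.6405 0.1317 0.0585 0.0017]]
scene ((402.7000732421875, 259.10003662109375), (28.174455642700195, 34.435447692871094), 26.56505012512207) 
 [[ 0.7787 -0.0283  0.035 ]
 [ 0.7269  0.0457  0.035 ]
 [ 0.7805  0.0834  0.035 ]
 [ 0.829   0.009   0.035 ]]
scene ((27.20382308959961, 253.79299926757812), (126.2412109375, 49.491973876953125), 73.61045837402344) 
 [[ 0.1971 -0.8518  0.035 ]
 [ 0.2018 -0.7421  0.035 ]
 [ 0.5654 -0.695   0.035 ]
 [ 0.5535 -0.7883  0.035 ]]
scene ((270.2960510253906, 224.71975708007812), (59.548377990722656, 121.9032211303711), 66.70543670654297) 
 [[ 0.4849 -0.3739  0.035 ]
 [ 0.4707 -0.0597  0.035 ]
 [ 0.6428 -0.0755  0.035 ]
 [ 0.6433 -0.3643  0.035 ]]
scene ((187.6573028564453, 228.84829711914062), (100.16978454589844, 59.67787551879883), 32.0053825378418) 
 [[ 0.4261 -0.5405  0.035 ]
 [ 0.3105 -0.4366  0.035 ]
 [ 0.5525 -0.2841  0.035 ]
 [ 0.6421 -0.3918  0.035 ]]
scene ((538.4000244140625, 217.30001831054688), (97.49256134033203, 221.3707275390625), 63.43495178222656) 
 [[0.7147 0.1111 0.035 ]
 [0.6856 0.8221 0.035 ]
 [0.9444 0.6884 0.035 ]
 [0.9351 0.0803 0.035 ]]
top ((454.14593505859375, 257.2756652832031), (28.820417404174805, 38.96638488769531), 17.10272979736328) 
 [[ 0.3824 -0.411   0.035 ]
 [ 0.4788 -0.4422  0.035 ]
 [ 0.4574 -0.5154  0.035 ]
 [ 0.3609 -0.4835  0.035 ]]
top ((336.8736572265625, 204.9522705078125), (38.8832893371582, 50.1795539855957), 13.570435523986816) 
 [[ 0.5    -0.0917  0.035 ]
 [ 0.6269 -0.1207  0.035 ]
 [ 0.6046 -0.2197  0.035 ]
 [ 0.4776 -0.1896  0.035 ]]
```

View pics/c2.png

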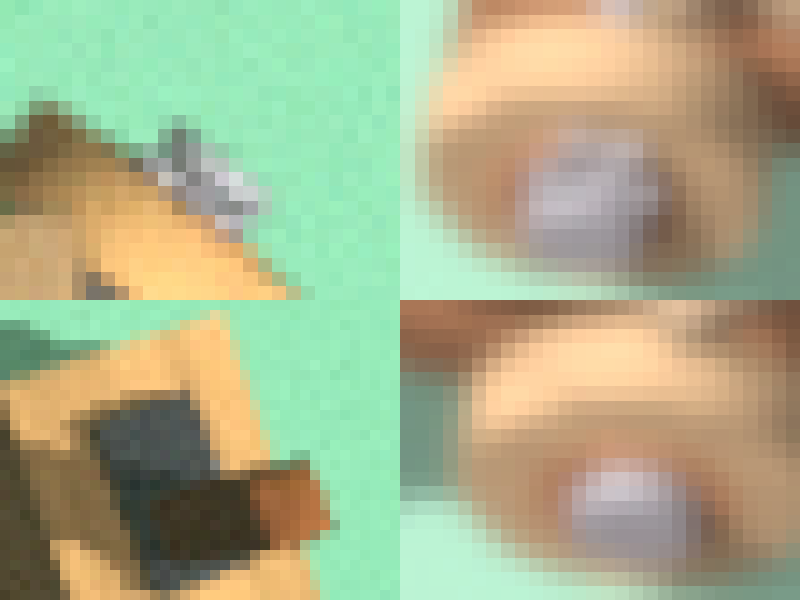

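```bash
cat >> h.py <<'E'
from scipy.spatial.transform import Rotation as Ro
def down(phi): # tool y at yaw phi (deg), z down
    p=np.radians(phi); y=np.array([np.cos(p),np.sin(p),0]);z=np.array([0,0,-1.]);return Ro.from_matrix(np.c_[np.cross(y,z),y,z])
def go(way,n,dec=2,R1=None,vm=.5):
    """way: list of points; n rows total; turn to R1 at <=6.9deg/row; prints rows"""
    s=sense();P=[np.array(s["tool_pos"])]+[np.array(w,float) for w in way];R=Ro.from_quat(s["tcp_rot"])
    L=np.r_[0,np.cumsum([np.linalg.norm(b-a) for a,b in zip(P,P[1:])])]
    p=P[0];rows=[]
    for i in range(1,n+1):
        q=np.array([np.interp(L[-1]*i/n,L,[w[k] for w in P]) for k in range(3)])
        sh=np.round(R.inv().apply(q-p)/.075,dec)
        v=np.zeros(3)
        if R1 is not None:
            v=(R.inv()*R1).as_rotvec();m=np.degrees(np.linalg.norm(v))/6.9
            v=np.round(v/max(m,1)/(np.pi/4),dec if m>1 else 3)
        p=p+R.apply(sh*.075);R=R*Ro.from_rotvec(v*np.pi/4)
        rows.append([(sh+0.).tolist(),(v+0.).tolist()])
    g=0
    for r in rows: print(r)
    print("end",p,np.degrees(np.arctan2(*R.as_matrix()[[1,0],1])), "len/row",L[-1]/n)
E
python3 -c "
from h import *
go([(.5,.15,.26),(.559,-.3725,.26)],27,2,down(-71.2))"
```

```text
[[-0.4, -0.32, -0.03], [0.0, 0.0, 0.15]]
[[-0.44, -0.27, -0.03], [0.0, 0.0, 0.15]]
[[-0.46, -0.21, -0.03], [0.0, 0.0, 0.15]]
[[-0.49, -0.16, -0.03], [0.0, 0.0, 0.15]]
[[-0.5, -0.1, -0.02], [0.0, 0.0, 0.15]]
[[-0.51, -0.04, -0.03], [0.0, 0.0, 0.15]]
[[-0.52, 0.02, -0.03], [0.0, 0.0, 0.15]]
[[-0.5, 0.08, -0.03], [0.0, 0.0, 0.15]]
[[-0.5, 0.14, -0.03], [0.0, 0.0, 0.15]]
[[-0.47, 0.2, -0.03], [0.0, 0.0, 0.15]]
[[-0.45, 0.25, -0.03], [0.0, 0.0, 0.15]]
[[-0.41, 0.3, -0.03], [0.0, 0.0, 0.15]]
[[-0.38, 0.35, -0.03], [0.0, 0.0, 0.15]]
[[-0.41, 0.28, -0.01], [0.0, 0.0, 0.15]]
[[-0.43, 0.29, 0.01], [0.0, 0.0, 0.15]]
[[-0.39, 0.33, 0.0], [0.0, 0.0, 0.15]]
[[-0.35, 0.38, 0.0], [0.0, 0.0, 0.15]]
[[-0.3, 0.41, 0.0], [0.0, 0.0, 0.15]]
[[-0.25, 0.45, 0.0], [0.0, 0.0, 0.15]]
[[-0.2, 0.48, 0.0], [0.0, 0.0, 0.15]]
[[-0.14, 0.49, 0.0], [0.001, 0.001, 0.076]]
[[-0.11, 0.5, 0.0], [0.0, 0.0, 0.0]]
[[-0.11, 0.5, 0.0], [0.0, 0.0, 0.0]]
[[-0.11, 0.51, 0.0], [0.0, 0.0, 0.0]]
[[-0.11, 0.5, 0.0], [0.0, 0.0, 0.0]]
[[-0.11, 0.5, 0.0], [0.0, 0.0, 0.0]]
[[-0.11, 0.5, 0.0], [0.0, 0.0, 0.0]]
end [ 0.5586935  -0.37259363  0.25985473] -71.20955884792888 len/row 0.03850761625775752
```

Call:
{"fn": "apply_moves", "kwargs": {
  "targets": [
    [[-0.4,-0.32,-0.03],[0,0,0.15],85],
    [[-0.44,-0.27,-0.03],[0,0,0.15],85],
    [[-0.46,-0.21,-0.03],[0,0,0.15],85],
    [[-0.49,-0.16,-0.03],[0,0,0.15],85],
    [[-0.5,-0.1,-0.02],[0,0,0.15],85],
    [[-0.51,-0.04,-0.03],[0,0,0.15],85],
    [[-0.52,0.02,-0.03],[0,0,0.15],85],
    [[-0.5,0.08,-0.03],[0,0,0.15],85],
    [[-0.5,0.14,-0.03],[0,0,0.15],85],
    [[-0.47,0.2,-0.03],[0,0,0.15],85],
    [[-0.45,0.25,-0.03],[0,0,0.15],85],
    [[-0.41,0.3,-0.03],[0,0,0.15],85]
  ],
  "force": 80
}}

```text
time: 1.1
tool_pos: [0.4756, 0.1938, 0.2576]
tcp_rot: [0.789, 0.615, -0.0, -0.0]
contact_force: [1.1, 0.5, -0.0]
grip_width: 0.0848
gripper_force: 0.0
```

Call:
{"fn": "apply_moves", "kwargs": {
  "targets": [
    [[-0.38,0.35,-0.03],[0,0,0.15],85],
    [[-0.41,0.28,-0.01],[0,0,0.15],85],
    [[-0.43,0.29,0.01],[0,0,0.15],85],
    [[-0.39,0.33,0],[0,0,0.15],85],
    [[-0.35,0.38,0],[0,0,0.15],85],
    [[-0.3,0.41,0],[0,0,0.15],85],
    [[-0.25,0.45,0],[0,0,0.15],85],
    [[-0.2,0.48,0],[0,0,0.15],85],
    [[-0.14,0.49,0],[0,0,0.076],85],
    [[-0.11,0.5,0],[0,0,0],85],
    [[-0.11,0.5,0],[0,0,0],85],
    [[-0.11,0.5,0],[0,0,0],85]
  ]
}}

```text
time: 2.1
tool_pos: [0.5454, -0.259, 0.2595]
tcp_rot: [0.987, 0.163, -0.0, -0.0]
contact_force: [1.3, -0.1, 0.7]
grip_width: 0.085
gripper_force: 0.0
```

```bash
python3 - <<'E'
import pickle
from h import *
np.set_printoptions(precision=4,suppress=True)
D=pickle.load(open("d0.pkl","rb"));T,S=D["top"],D["scene"]
print(plane(T,[(438.5,199.8)],.161))
c=np.array([(90,425),(190,392),(150,590)])/10.+[410-.5,150-.5]
p=plane(T,c,.091);print(p); m=(p[0]+p[1])/2;x=np.array([np.cos(.328),np.sin(.328),0]);print("pick from collar +x edge",m-.031*x)
# handle top in scene c1 panel4: corners approx (457,372),(482,350),(508,368)?
print(plane(S,[(180+(482-400)/5-.4,210+(370-300)/5-.4)],.161))
x3=np.array([.5591,-.3725,.26]);go([x3],3,2,down(-71.2))
E
```

```text
[[ 0.5604 -0.3758  0.161 ]]
[[ 0.5839 -0.352   0.091 ]
 [ 0.5925 -0.3771  0.091 ]
 [ 0.5433 -0.3667  0.091 ]]
pick from collar +x edge [ 0.5588 -0.3745  0.091 ]
[[ 0.558  -0.3756  0.161 ]]
[[-0.1, 0.5, 0.0], [0.0, 0.0, -0.001]]
[[-0.11, 0.49, 0.0], [0.0, 0.0, 0.0]]
[[-0.1, 0.5, -0.01], [0.0, 0.0, 0.0]]
end [ 0.5594 -0.3723  0.2603] -71.17862049775563 len/row 0.03809399166653241
```

Call:
{"fn": "apply_moves", "kwargs": {
  "targets": [
    [[-0.1,0.5,0],[0,0,0],85],
    [[-0.11,0.5,0],[0,0,0],85],
    [[-0.1,0.52,0],[0,0,0],85],
    [[0,0,0.1],[0,0,0],85],
    [[0,0,0.4],[0,0,0],85],
    [[0,0,0.4],[0,0,0],85],
    [[0,0,0.4],[0,0,0],85],
    [[0,0,0.4],[0,0,0],85],
    [[0,0,0.2],[0,0,0],85],
    [[0,0,0.1],[0,0,0],85],
    [[0,0,0.04],[0,0,0],85],
    [[0,0,0],[0,0,0],85]
  ]
}}

```text
time: 3.1
tool_pos: [0.5605, -0.3725, 0.1067]
tcp_rot: [0.987, 0.163, -0.0, -0.0]
contact_force: [1.0, -0.9, 0.3]
grip_width: 0.0851
gripper_force: 0.0
```

Call:
{"fn": "apply_moves", "kwargs": {
  "targets": [
    [[0,0,0],[0,0,0],10],
    [[0,0,0],[0,0,0],10],
    [[0,0,0],[0,0,0],10],
    [[0,0,0],[0,0,0],10],
    [[0,0,0],[0,0,0],10],
    [[0,0,0],[0,0,0],10],
    [[0,0,0],[0,0,0],10],
    [[0,0,0],[0,0,0],10]
  ]
}}

```text
time: 3.77
tool_pos: [0.5607, -0.3727, 0.1072]
tcp_rot: [0.987, 0.163, 0.0, 0.0]
contact_force: [-1.0, 1.1, 6.2]
grip_width: 0.0173
gripper_force: 78.3
```

Call:
{"fn": "apply_moves", "kwargs": {
  "targets": [
    [[0,0,-0.05],[0,0,0],10],
    [[0,0,-0.1],[0,0,0],10],
    [[0,0,-0.2],[0,0,0],10],
    [[0,0,-0.3],[0,0,0],10],
    [[0,0,-0.4],[0,0,0],10],
    [[0,0,-0.4],[0,0,0],10],
    [[0,0,-0.4],[0,0,0],10],
    [[0,0,-0.3],[0,0,0],10],
    [[0,0,-0.1],[0,0,0],10],
    [[0,0,0],[0,0,0],10]
  ]
}}

```text
time: 4.6
tool_pos: [0.5613, -0.3731, 0.2783]
tcp_rot: [0.987, 0.163, 0.001, 0.001]
contact_force: [-0.7, -0.6, -0.9]
grip_width: 0.0168
gripper_force: 78.0
```

```bash
python3 - <<'E'
import pickle
from h import *
np.set_printoptions(precision=4,suppress=True)
D=pickle.load(open("d0.pkl","rb"));T,S=D["top"],D["scene"]
def c(d,u,v,w,h,W=400,H=300): 
    im=cv2.resize(d["frame"][v:v+h,u:u+w,::-1],(W,H),interpolation=cv2.INTER_CUBIC);return np.clip(im*1.6,0,255).astype(np.uint8)
# hypotheses: groove at g, project key points
ax=np.array([.793,-.609,0]);la=np.array([.609,.793,0]);up=np.array([0,0,1.])
s=grab("scene");X=sense()["tool_pos"]
hk=X+[0,0,.019-.111]
h=proj(s,[hk])[0];print(X,h)
u,v=int(h[0])-32,int(h[1])-24
cv2.imwrite("pics/c3.png",np.vstack([np.hstack([c(T,244,182,28,21),c(S,352,164,40,30)]),np.hstack([c(s,u,v,64,48),c(T,215,155,56,42)])]))
E
```

```text
[ 0.5606 -0.3726  0.2762] [194.6352 219.0985]
```

View pics/c3.png

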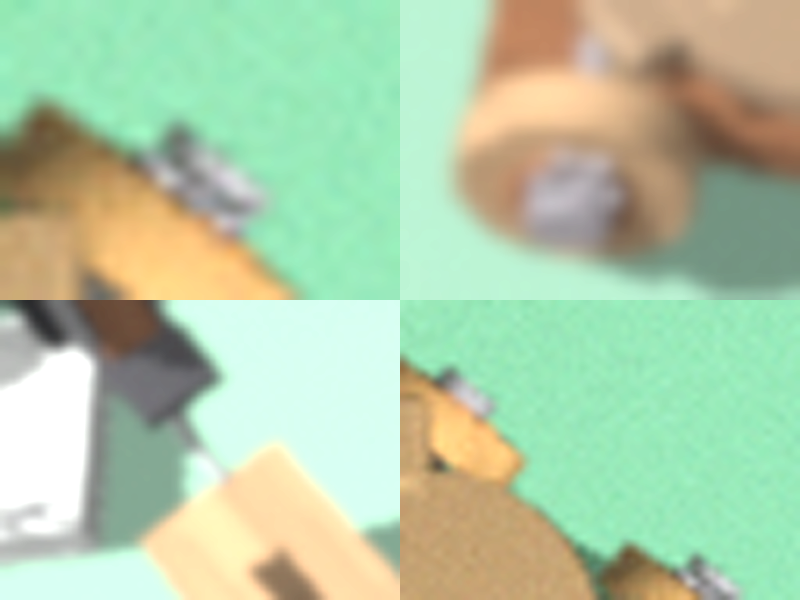

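```bash
python3 - <<'E'
import pickle
from h import *
np.set_printoptions(precision=4,suppress=True)
D=pickle.load(open("d0.pkl","rb"));T,S=D["top"],D["scene"]
ax=np.array([.793,-.609,0]);la=np.array([.609,.793,0]);up=np.array([0,0,1.])
def c1(x,y): return (244+x/14.29-.5,182+y/14.29-.5)
for z in(.050,.053,.056,.059,.062):
    # centre of the metallic rectangle: axle x 2.5, height of lateral silhouette ~ z+4
    g=plane(T,[c1(206,177)],z+.004)[0]-.0025*ax; g[2]=z
    o=plane(T,[c1(225,155)],z+.005)[0]-.008*ax
    q=proj(S,[g+.008*ax-.011*up,g+.0213*up,g+.0055*ax])
    print(z,g,o[:2],"rim bottom",q[0],"eye top",q[1],"head",q[2])
    w=proj(S,[g-.003*ax-.032*up,g-.003*ax+.032*la,g-.003*ax-.032*la]);print("   wheel bottom/lat",w.ravel(), "other head tri")
print("measured rim bottom (369,188.5) eye top (369,178) wheel bottom v~188.7, left ~397.2-40=", 352+5.7-.5, 352+29-.5)
E
```

```text
0.05 [0.5742 0.048  0.05  ] [0.5737 0.048 ] rim bottom [367.8039 190.4286] eye top [369.9485 181.274 ] head [368.5096 187.4351]
   wheel bottom/lat [367.3461 191.0526 381.1794 187.0347 356.8567 182.4375] other head tri
0.053 [0.574  0.0477 0.053 ] [0.5735 0.0476] rim bottom [367.7876 189.8165] eye top [369.9379 180.6205] head [368.4951 186.8093]
   wheel bottom/lat [367.3291 190.4569 381.1996 186.4084 356.8108 181.8031] other head tri
0.056 [0.5737 0.0473 0.056 ] [0.5732 0.0473] rim bottom [367.7712 189.2009] eye top [369.9271 179.9633] head [368.4805 186.1801]
   wheel bottom/lat [367.3119 189.8581 381.2199 185.7787 356.7646 181.1653] other head tri
0.059 [0.5735 0.0469 0.059 ] [0.573  0.0469] rim bottom [367.7548 188.5821] eye top [369.9163 179.3024] head [368.4659 185.5475]
   wheel bottom/lat [367.2946 189.2561 381.2403 185.1456 356.7181 180.524 ] other head tri
0.062 [0.5733 0.0465 0.062 ] [0.5727 0.0466] rim bottom [367.7383 187.9598] eye top [369.9055 178.6378] head [368.4512 184.9113]
   wheel bottom/lat [367.2772 188.6509 381.2608 184.509  356.6714 179.8791] other head tri
measured rim bottom (369,188.5) eye top (369,178) wheel bottom v~188.7, left ~397.2-40= 357.2 380.5
```

```bash
python3 -c "
from h import *
go([(.606,.022,.270)],19,2,down(52.5))"
```

```text
[[0.12, -0.25, 0.0], [0.0, 0.0, -0.15]]
[[0.15, -0.24, 0.01], [0.0, 0.0, -0.15]]
[[0.17, -0.22, 0.0], [0.0, 0.0, -0.15]]
[[0.2, -0.19, 0.01], [0.0, 0.0, -0.15]]
[[0.22, -0.17, 0.0], [0.0, 0.0, -0.15]]
[[0.24, -0.14, 0.0], [0.0, 0.0, -0.15]]
[[0.26, -0.12, 0.01], [0.0, 0.0, -0.15]]
[[0.26, -0.08, 0.0], [0.0, 0.0, -0.15]]
[[0.28, -0.05, 0.01], [0.0, 0.0, -0.15]]
[[0.27, -0.02, 0.0], [0.0, 0.0, -0.15]]
[[0.28, 0.01, 0.01], [0.0, 0.0, -0.15]]
[[0.28, 0.05, 0.0], [0.0, 0.0, -0.15]]
[[0.26, 0.08, 0.0], [0.0, 0.0, -0.15]]
[[0.26, 0.11, 0.01], [0.0, 0.0, -0.15]]
[[0.24, 0.14, 0.0], [0.0, 0.0, -0.15]]
[[0.23, 0.16, 0.01], [0.0, 0.0, -0.15]]
[[0.2, 0.19, 0.0], [0.0, 0.0, -0.15]]
[[0.18, 0.22, 0.0], [0.0, 0.0, -0.15]]
[[0.15, 0.23, 0.01], [0.0, 0.002, -0.049]]
end [0.60600284 0.02189885 0.26992203] 52.492302337776536 len/row 0.020908765139024694
```

Call:
{"fn": "apply_moves", "kwargs": {
  "targets": [
    [[0.12,-0.25,0],[0,0,-0.15],10],
    [[0.15,-0.24,0.01],[0,0,-0.15],10],
    [[0.17,-0.22,0],[0,0,-0.15],10],
    [[0.2,-0.19,0.01],[0,0,-0.15],10],
    [[0.22,-0.17,0],[0,0,-0.15],10],
    [[0.24,-0.14,0],[0,0,-0.15],10],
    [[0.26,-0.12,0.01],[0,0,-0.15],10],
    [[0.26,-0.08,0],[0,0,-0.15],10],
    [[0.28,-0.05,0.01],[0,0,-0.15],10],
    [[0.27,-0.02,0],[0,0,-0.15],10],
    [[0.28,0.01,0.01],[0,0,-0.15],10],
    [[0.28,0.05,0],[0,0,-0.15],10]
  ]
}}

```text
time: 5.65
tool_pos: [0.5881, -0.1218, 0.2696]
tcp_rot: [0.642, 0.767, -0.001, -0.002]
contact_force: [-0.2, 0.6, -1.8]
grip_width: 0.0171
gripper_force: 77.9
```

Call:
{"fn": "apply_moves", "kwargs": {
  "targets": [
    [[0.26,0.08,0],[0,0,-0.15],10],
    [[0.26,0.11,0.01],[0,0,-0.15],10],
    [[0.24,0.14,0],[0,0,-0.15],10],
    [[0.23,0.16,0.01],[0,0,-0.15],10],
    [[0.2,0.19,0],[0,0,-0.15],10],
    [[0.18,0.22,0],[0,0,-0.15],10],
    [[0.15,0.23,0.01],[0,0,-0.05],10],
    [[0,0,0.3],[0,0,0],10],
    [[0,0,0.3],[0,0,0],10],
    [[0,0,0.3],[0,0,0],10],
    [[0,0,0.3],[0,0,0],10],
    [[0,0,0.05],[0,0,0],10]
  ]
}}

```text
time: 6.65
tool_pos: [0.6026, 0.0221, 0.1706]
tcp_rot: [0.321, 0.947, -0.001, -0.004]
contact_force: [-1.5, -0.6, -1.8]
grip_width: 0.0173
gripper_force: 78.1
```

```bash
python3 - <<'E'
import pickle
from h import *
np.set_printoptions(precision=4,suppress=True)
s=grab("scene");t=grab("top");pickle.dump((s,t),open("d1.pkl","wb"));e=sense();print(e["tool_pos"],e["tcp_rot"],e["contact_force"])
def c(d,u,v,w,h,W=400,H=300): 
    im=cv2.resize(d["frame"][v:v+h,u:u+w,::-1],(W,H),interpolation=cv2.INTER_CUBIC);return np.clip(im*1.6,0,255).astype(np.uint8)
ax=np.array([.793,-.609,0])
X=e["tool_pos"];pg=X+.002*ax+[0,0,.019]
print("pred hook tip, shaft foot, shaft at collar, eye",proj(s,[pg-.018*ax-[0,0,.111],pg-[0,0,.111],pg-[0,0,.041],[.5733,.0468,.074]]))
cv2.imwrite("pics/c4.png",np.vstack([c(s,350,160,48,36,800,600)]))
E
```

```text
[0.6044 0.022  0.1739] [ 0.3211  0.947  -0.0007 -0.002 ] [-0.086   0.4347  0.1504]
pred hook tip, shaft foot, shaft at collar, eye [[368.3043 186.6783]
 [367.2615 192.7196]
 [371.2891 177.1842]
 [369.499  180.6059]]
```

View pics/c4.png

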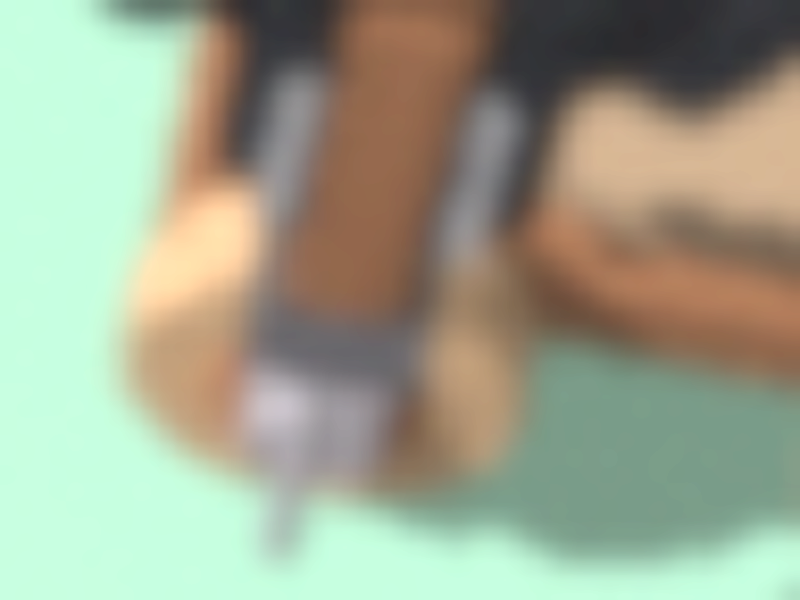

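```bash
python3 - <<'E'
import pickle
from h import *
np.set_printoptions(precision=2,suppress=True,linewidth=160)
D=pickle.load(open("d0.pkl","rb"));S=D["scene"];s,t=pickle.load(open("d1.pkl","rb"))
e=sense();ax=np.array([.793,-.609,0]);la=np.array([.609,.793,0]);X=e["tool_pos"];pg=X+.002*ax+[0,0,.019]
L=proj(s,[pg-[0,0,h] for h in np.linspace(.09,.113,24)])
L2=proj(s,[pg+.001*la-[0,0,h] for h in np.linspace(.09,.113,24)])
print("px per mm lateral",(L2-L)[0])
f=s["frame"].astype(float);bg=np.median(f[189:193,352:360].reshape(-1,3),0)
for v in range(188,195):
    w=np.abs(f[v,360:374]-S["frame"][v,360:374]).sum(1);w=np.clip(w-25,0,None)
    if w.sum()>0: print(v,"shaft u",(w*np.arange(360,374)).sum()/w.sum(),"pred",np.interp(v,L[:,1],L[:,0]),w)
# head/clip metal mask in the first picture
f=S["frame"].astype(float);sat=f.max(2)-f.min(2)
print(sat[176:192,361:378].astype(int))
g=np.array([.5733,.0468,.060])
for a,z in((8,-11),(8,0),(8,11),(0,21.3),(0,14)): print(a,z,proj(S,[g+a*.001*ax+z*.001*np.array([0,0,1])]))
E
```

```text
px per mm lateral [0.41 0.08]
190 shaft u 366.7931034482759 pred 367.966430010077 [ 0.  0.  0.  0.  0.  0.  6. 23.  0.  0.  0.  0.  0.  0.]
191 shaft u 366.62 pred 367.70722813902626 [ 0.  0.  0.  0.  0.  0. 19. 31.  0.  0.  0.  0.  0.  0.]
192 shaft u 366.56410256410254 pred 367.44803543712356 [ 0.  0.  0.  0.  0.  0. 17. 22.  0.  0.  0.  0.  0.  0.]
[[60 58 57 56 55 55 54 54 53 53 52 51 50 48 46 42 39]
 [55 52 49 48 47 47 46 45 45 46 45 47 46 46 44 40 37]
 [48 46 46 45 46 44 38 34 35 37 38 40 41 42 41 39 37]
 [44 45 45 47 48 42 30 22 22 24 24 27 34 40 41 40 39]
 [43 46 48 48 43 33 19 11 10 10 10 15 26 38 41 42 41]
 [45 49 49 40 28 17  9  6  6  5  5  9 20 33 40 42 43]
 [46 50 47 31 13  6  4  4  4  4  4  6 13 24 36 40 41]
 [45 48 44 26  9  4  3  4  4  4  3  5  7 19 34 39 40]
 [43 46 41 23  8  4  4  4  4  4  3  5  8 20 32 36 39]
 [38 41 37 22  8  4  3  3  4  3  4  5 13 25 31 34 36]
 [27 35 33 21  7  4  3  3  3  3  4  6 17 26 31 32 34]
 [19 19 25 20 10  4  3  3  3  4  4 11 22 27 29 29 29]
 [27 21 19 17 13  9  7  8  9  9 11 16 23 25 24 21 16]
 [34 32 28 25 21 17 15 14 14 13 13 13 14 14 13 13 13]
 [35 35 35 33 32 30 26 24 23 21 19 19 17 16 16 18 19]
 [35 35 35 35 35 34 34 34 33 32 32 31 30 28 26 25 25]]
8 -11 [[367.73 188.34]]
8 0 [[368.31 186.11]]
8 11 [[368.89 183.83]]
0 21.3 [[369.9  179.05]]
0 14 [[369.5  180.61]]
```

Call:
{"fn": "apply_moves", "kwargs": {
  "targets": [
    [[0.06,0.01,0],[0,0,0],10],
    [[0.06,0.01,0],[0,0,0],10],
    [[0.06,0.01,0],[0,0,0],10],
    [[0.055,0.012,0],[0,0,0],10],
    [[0,0,0.02],[0,0,0],10],
    [[0,0,0.02],[0,0,0],10],
    [[0,0,0.02],[0,0,0],10],
    [[0,0,0],[0,0,0],10],
    [[0,0,0],[0,0,0],10],
    [[0,0,0],[0,0,0],10]
  ]
}}

```text
time: 7.58
tool_pos: [0.5939, 0.0351, 0.1712]
tcp_rot: [0.321, 0.947, -0.0, -0.0]
contact_force: [-0.1, -0.4, -1.3]
grip_width: 0.017
gripper_force: 78.1
```

```bash
cat >> h.py <<'E'
def st():
    e=sense();ax=np.array([.793,-.609,0]);la=np.array([.609,.793,0]);r=e["tool_pos"]-np.array([.5733,.0468,0]);F=e["contact_force"]
    print("t %.2f ax %.1f la %.1f z %.1f mm"%(e["time"],*(1e3*np.array([r@ax,r@la,r[2]]))),"F ax,la,z %.1f %.1f %.1f"%(F@ax,F@la,F[2]),"tq",np.round(e["wrist_torque"],2),e["tcp_rot"].round(4))
E
python3 -c "
from h import *
st();st()"
```

```text
t 7.58 ax 23.5 la 3.2 z 171.2 mm F ax,la,z 0.2 -0.4 -1.3 tq [ 0.03 -0.05  0.03] [ 3.212e-01  9.470e-01 -0.000e+00 -1.000e-04]
t 7.58 ax 23.5 la 3.2 z 171.2 mm F ax,la,z 0.2 -0.4 -1.3 tq [ 0.03 -0.05  0.03] [ 3.212e-01  9.470e-01 -0.000e+00 -1.000e-04]
```

Call:
{"fn": "apply_moves", "kwargs": {
  "targets": [
    [[0.027,-0.007,0],[0,0,0],10],
    [[0,0,0.01],[0,0,0],10],
    [[0,0,0.01],[0,0,0],10],
    [[0,0,0.01],[0,0,0],10],
    [[0,0,0.01],[0,0,0],10],
    [[0,0,0.007],[0,0,0],10],
    [[0,0,0],[0,0,0],10],
    [[0,0,0],[0,0,0],10]
  ]
}}

```text
time: 8.25
tool_pos: [0.5919, 0.036, 0.1677]
tcp_rot: [0.321, 0.947, -0.0, -0.0]
contact_force: [-0.2, 0.2, -1.4]
grip_width: 0.0173
gripper_force: 78.1
```

Call:
{"fn": "apply_moves", "kwargs": {
  "targets": [
    [[0,0,0.007],[0,0,0],10],
    [[0,0,0.007],[0,0,0],10],
    [[0,0,0.007],[0,0,0],10],
    [[0,0,0],[0,0,0],10]
  ]
}}

```text
time: 8.58
tool_pos: [0.5918, 0.036, 0.1661]
tcp_rot: [0.321, 0.947, -0.0, -0.0]
contact_force: [-0.0, 0.4, -0.6]
grip_width: 0.0168
gripper_force: 78.1
```

Call:
{"fn": "apply_moves", "kwargs": {
  "targets": [
    [[0,0,0.007],[0,0,0],10],
    [[0,0,0.007],[0,0,0],10],
    [[0,0,0],[0,0,0],10]
  ]
}}

```text
time: 8.83
tool_pos: [0.5918, 0.036, 0.165]
tcp_rot: [0.321, 0.947, -0.0, -0.0]
contact_force: [-0.1, 0.4, -0.1]
grip_width: 0.017
gripper_force: 78.1
```

Call:
{"fn": "apply_moves", "kwargs": {
  "targets": [
    [[0,0,0.007],[0,0,0],10],
    [[0,0,0.007],[0,0,0],10],
    [[0,0,0],[0,0,0],10]
  ]
}}

```text
time: 9.08
tool_pos: [0.5918, 0.036, 0.164]
tcp_rot: [0.321, 0.947, -0.0, -0.0]
contact_force: [0.4, -0.5, -0.5]
grip_width: 0.017
gripper_force: 78.1
```

Call:
{"fn": "apply_moves", "kwargs": {
  "targets": [
    [[0,0,0.007],[0,0,0],10],
    [[0,0,0.007],[0,0,0],10],
    [[0,0,0],[0,0,0],10]
  ]
}}

```text
time: 9.33
tool_pos: [0.5918, 0.036, 0.1629]
tcp_rot: [0.321, 0.947, -0.0, -0.0]
contact_force: [-0.9, 0.7, -0.7]
grip_width: 0.0169
gripper_force: 78.1
```

Call:
{"fn": "apply_moves", "kwargs": {
  "targets": [
    [[0,0,0.007],[0,0,0],10],
    [[0,0,0.007],[0,0,0],10],
    [[0,0,0],[0,0,0],10]
  ]
}}

```text
time: 9.58
tool_pos: [0.5918, 0.036, 0.1619]
tcp_rot: [0.321, 0.947, -0.0, -0.0]
contact_force: [-0.3, -0.2, 0.2]
grip_width: 0.0173
gripper_force: 78.1
```

Call:
{"fn": "apply_moves", "kwargs": {
  "targets": [
    [[0,0,0.007],[0,0,0],10],
    [[0,0,0.007],[0,0,0],10],
    [[0,0,0],[0,0,0],10]
  ]
}}

```text
time: 9.83
tool_pos: [0.5918, 0.036, 0.1608]
tcp_rot: [0.321, 0.947, -0.0, -0.0]
contact_force: [-0.5, 0.2, -1.1]
grip_width: 0.0168
gripper_force: 78.1
```

Call:
{"fn": "apply_moves", "kwargs": {
  "targets": [
    [[0,0,0.007],[0,0,0],10],
    [[0,0,0.007],[0,0,0],10],
    [[0,0,0],[0,0,0],10]
  ]
}}

```text
time: 10.08
tool_pos: [0.5919, 0.036, 0.1598]
tcp_rot: [0.321, 0.947, -0.0, -0.0]
contact_force: [0.1, 0.1, -0.4]
grip_width: 0.0171
gripper_force: 78.1
```

```bash
python3 - <<'E'
import pickle
from h import *
np.set_printoptions(precision=2,suppress=True)
st();s=grab("scene");t=grab("top");pickle.dump((s,t),open("d2.pkl","wb"))
def c(d,u,v,w,h,W=400,H=300): 
    im=cv2.resize(d["frame"][v:v+h,u:u+w,::-1],(W,H),interpolation=cv2.INTER_CUBIC);return np.clip(im*1.6,0,255).astype(np.uint8)
cv2.imwrite("pics/c5.png",np.hstack([c(s,354,166,32,32,400,400),c(t,235,175,40,40,400,400)]))
ax=np.array([.793,-.609,0]);la=np.array([.609,.793,0]);X=sense()["tool_pos"];pg=X+.002*ax+[0,0,.019]
print(proj(s,[pg-[0,0,.113],pg-[0,0,.1]]))
E
```

```text
t 10.08 ax 21.3 la 2.8 z 159.8 mm F ax,la,z -0.0 0.2 -0.4 tq [-0.    0.    0.06] [ 0.32  0.95 -0.   -0.  ]
[[368.83 190.09]
 [369.54 187.4 ]]
```

View pics/c5.png

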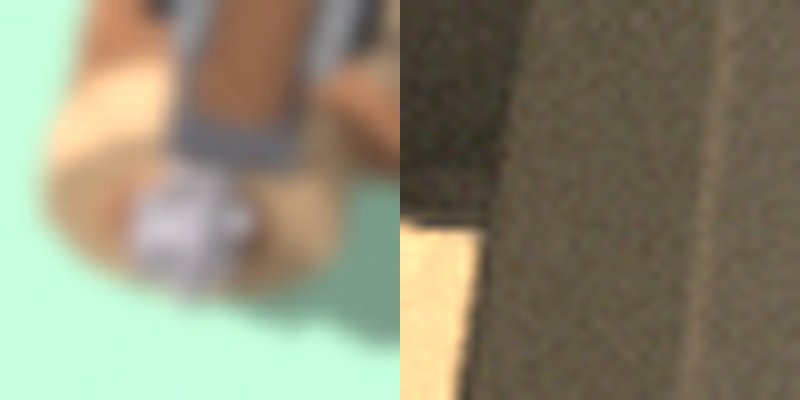

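```bash
python3 - <<'E'
import pickle
from h import *
np.set_printoptions(precision=2,suppress=True,linewidth=170)
S=pickle.load(open("d0.pkl","rb"))["scene"]["frame"].astype(int);s=pickle.load(open("d2.pkl","rb"))[0]["frame"].astype(int)
print("first"); print(S[184:194,362:380].sum(2)//3)
print("now");print(s[184:194,362:380].sum(2)//3)
print("diff");print(np.abs(s-S)[184:194,362:380].sum(2))
# collar bottom edge
print((s[170:184,362:384].max(2)-s[170:184,362:384].min(2)));print(s[170:184,362:384].sum(2)//3)
E
python3 -c "
from h import *
d=get_image('scene') if 0 else None
import pickle
s=pickle.load(open('d2.pkl','rb'))[0]
ax=np.array([.793,-.609,0]);la=np.array([.609,.793,0]);X=sense()['tool_pos'];pg=X+.002*ax+[0,0,.019]
print('collar outer corners top/bottom',proj(s,[pg+.015*ax+b*.013*la-[0,0,h] for h in(.035,.041) for b in(-1,1)]))"
```

```text
first
[[ 90  90 100 115 120 121 118 113 105  98  92  83  68  68  80  86  89  89]
 [ 93  93 101 109 111 110 107 104 101  92  82  67  59  65  76  83  88  90]
 [ 99  97  99 101 100  99  98  98  96  90  78  64  59  65  72  80  88  90]
 [110 104 101  99  97  97  96  96  94  88  78  67  65  67  71  78  86  88]
 [124 117 110 106 104 102 101  99  95  88  78  70  70  71  72  77  82  84]
 [131 129 124 120 118 116 114 110 103  95  85  78  77  77  77  79  82  83]
 [134 133 132 131 130 129 127 124 118 111 102  95  89  85  84  84  86  86]
 [134 135 134 134 134 134 133 132 130 127 122 117 108 102  99  97 100 102]
 [135 134 135 134 134 134 134 134 133 133 133 130 126 123 118 116 120 121]
 [135 134 135 134 134 134 135 135 134 135 134 134 133 133 131 130 131 132]]
now
[[ 95  94 105 120 127 127 125 120 106  94  93  86  71  71  83  91  93  94]
 [ 98  98 106 115 116 116 117 114 100  87  79  69  61  68  79  84  89  93]
 [104 102 104 106 105 104 107 106  96  86  77  65  62  68  75  78  83  88]
 [116 110 106 104 102 103 104 101  93  88  80  70  68  71  73  75  79  85]
 [130 124 116 111 109 109 107 100  94  
[... 2678 characters left out ...]
 53]
 [107 104 103 103 100  94  83  73  70  68  66  65  64  66  67  69  70  71  68  62  55  51]
 [102 102 102 105 107 106 101  91  85  79  71  68  67  69  71  74  75  75  72  66  61  57]
 [ 99  99 101 106 109 109 105 101  99  91  80  75  77  80  82  85  86  84  76  72  70  68]
 [ 99  96 100 109 111 107 104 104 103  93  82  76  78  86  92  95  96  91  82  77  78  80]
 [ 96  93 100 112 116 113 113 113 107  95  89  85  78  82  93  97  97  93  86  81  83  85]
 [ 94  92 101 116 122 123 122 119 108  99 100  96  79  78  89  95  96  94  89  84  85  86]]
collar outer corners top/bottom [[366.95026079 177.08115134]
 [378.03286026 179.15282399]
 [366.6128908  178.48484953]
 [377.62662466 180.5482515 ]]
```

Call:
{"fn": "apply_moves", "kwargs": {
  "targets": [
    [[0,0,-0.04],[0,0,0],10],
    [[0,0,-0.04],[0,0,0],10],
    [[0,0,-0.03],[0,0,0],10],
    [[0,-0.018,0],[0,0,0],10],
    [[0,-0.018,0],[0,0,0],10],
    [[0.012,0,0],[0,0,0],10],
    [[0.011,0,0],[0,0,0],10],
    [[0,0,0],[0,0,0],10],
    [[0,0,0],[0,0,0],10]
  ]
}}

```text
time: 10.93
tool_pos: [0.5888, 0.035, 0.1681]
tcp_rot: [0.321, 0.947, -0.0, -0.0]
contact_force: [-0.4, 0.5, -0.5]
grip_width: 0.017
gripper_force: 78.1
```

Call:
{"fn": "apply_moves", "kwargs": {
  "targets": [
    [[0,0,0.007],[0,0,0],10],
    [[0,0,0.007],[0,0,0],10],
    [[0,0,0.007],[0,0,0],10],
    [[0,0,0.007],[0,0,0],10],
    [[0,0,0.007],[0,0,0],10],
    [[0,0,0],[0,0,0],10]
  ]
}}

```text
time: 11.43
tool_pos: [0.5888, 0.0349, 0.1654]
tcp_rot: [0.321, 0.947, -0.0, -0.0]
contact_force: [-0.6, -0.1, -0.4]
grip_width: 0.017
gripper_force: 78.0
```

Call:
{"fn": "apply_moves", "kwargs": {
  "targets": [
    [[0,0,0.007],[0,0,0],10],
    [[0,0,0.007],[0,0,0],10],
    [[0,0,0.007],[0,0,0],10],
    [[0,0,0],[0,0,0],10]
  ]
}}

```text
time: 11.77
tool_pos: [0.5888, 0.0349, 0.1638]
tcp_rot: [0.321, 0.947, -0.0, -0.0]
contact_force: [0.2, -0.8, -0.9]
grip_width: 0.0171
gripper_force: 78.1
```

Call:
{"fn": "apply_moves", "kwargs": {
  "targets": [
    [[0,0,0.007],[0,0,0],10],
    [[0,0,0.007],[0,0,0],10],
    [[0,0,0.007],[0,0,0],10],
    [[0,0,0],[0,0,0],10]
  ]
}}

```text
time: 12.1
tool_pos: [0.5888, 0.035, 0.1622]
tcp_rot: [0.321, 0.947, -0.0, -0.0]
contact_force: [-0.3, -0.1, -0.6]
grip_width: 0.0171
gripper_force: 78.1
```

Call:
{"fn": "apply_moves", "kwargs": {
  "targets": [
    [[0,0,0.007],[0,0,0],10],
    [[0,0,0.007],[0,0,0],10],
    [[0,0,0.007],[0,0,0],10],
    [[0,0,0],[0,0,0],10]
  ]
}}

```text
time: 12.43
tool_pos: [0.5888, 0.0349, 0.1607]
tcp_rot: [0.321, 0.947, -0.0, -0.0]
contact_force: [0.1, 0.2, -0.8]
grip_width: 0.0171
gripper_force: 78.1
```

Call:
{"fn": "apply_moves", "kwargs": {
  "targets": [
    [[0,0,0.007],[0,0,0],10],
    [[0,0,0.007],[0,0,0],10],
    [[0,0,0],[0,0,0],10]
  ]
}}

```text
time: 12.68
tool_pos: [0.5888, 0.0349, 0.1596]
tcp_rot: [0.321, 0.947, -0.0, -0.0]
contact_force: [0.2, -0.0, -0.7]
grip_width: 0.017
gripper_force: 78.1
```

Call:
{"fn": "apply_moves", "kwargs": {
  "targets": [
    [[0,0,0.007],[0,0,0],10],
    [[0,0,0.007],[0,0,0],10],
    [[0,0,0],[0,0,0],10]
  ]
}}

```text
time: 12.93
tool_pos: [0.5889, 0.0349, 0.1586]
tcp_rot: [0.321, 0.947, -0.0, -0.0]
contact_force: [-0.7, 0.1, -0.1]
grip_width: 0.0171
gripper_force: 78.1
```

Call:
{"fn": "apply_moves", "kwargs": {
  "targets": [
    [[0,0,0.007],[0,0,0],10],
    [[0,0,0.007],[0,0,0],10],
    [[0,0,0],[0,0,0],10]
  ]
}}

```text
time: 13.18
tool_pos: [0.5888, 0.0349, 0.1575]
tcp_rot: [0.321, 0.947, -0.0, -0.0]
contact_force: [-0.4, 0.5, -0.7]
grip_width: 0.0169
gripper_force: 78.1
```

Call:
{"fn": "apply_moves", "kwargs": {
  "targets": [
    [[0,0,0.007],[0,0,0],10],
    [[0,0,0.007],[0,0,0],10],
    [[0,0,0],[0,0,0],10]
  ]
}}

```text
time: 13.43
tool_pos: [0.5889, 0.0349, 0.1566]
tcp_rot: [0.321, 0.947, 0.0, 0.0]
contact_force: [-0.5, -0.1, 1.3]
grip_width: 0.0169
gripper_force: 78.1
```

Call:
{"fn": "apply_moves", "kwargs": {
  "targets": [
    [[0,0,0.007],[0,0,0],10],
    [[0,0,0],[0,0,0],10]
  ]
}}

```text
time: 13.6
tool_pos: [0.589, 0.0349, 0.1562]
tcp_rot: [0.321, 0.947, 0.0, 0.0]
contact_force: [-0.0, 0.5, 3.6]
grip_width: 0.017
gripper_force: 78.5
```

Call:
{"fn": "apply_moves", "kwargs": {
  "targets": [
    [[0,0,0.005],[0,0,0],10],
    [[0,0,0],[0,0,0],10]
  ]
}}

```text
time: 13.77
tool_pos: [0.5892, 0.0348, 0.1558]
tcp_rot: [0.321, 0.947, 0.0, 0.0]
contact_force: [2.4, -2.0, -0.1]
grip_width: 0.0172
gripper_force: 78.3
```

Call:
{"fn": "apply_moves", "kwargs": {
  "targets": [
    [[0,0,-0.02],[0,0,0],10],
    [[0,0,-0.02],[0,0,0],10],
    [[0,0.006,-0.007],[0,0,0],10],
    [[0.012,0,0],[0,0,0],10],
    [[0.012,0,0],[0,0,0],10],
    [[0.012,0,0],[0,0,0],10],
    [[0.008,0,0],[0,0,0],10],
    [[0,0,0],[0,0,0],10]
  ]
}}

```text
time: 14.43
tool_pos: [0.5863, 0.0374, 0.1591]
tcp_rot: [0.321, 0.947, -0.0, -0.0]
contact_force: [0.1, -0.2, -0.3]
grip_width: 0.017
gripper_force: 78.1
```

Call:
{"fn": "apply_moves", "kwargs": {
  "targets": [
    [[0,0,0.007],[0,0,0],10],
    [[0,0,0.007],[0,0,0],10],
    [[0,0,0.007],[0,0,0],10],
    [[0,0,0],[0,0,0],10]
  ]
}}

```text
time: 14.77
tool_pos: [0.5865, 0.0373, 0.1575]
tcp_rot: [0.321, 0.947, -0.0, -0.0]
contact_force: [0.1, -0.2, -1.0]
grip_width: 0.0173
gripper_force: 78.1
```

Call:
{"fn": "apply_moves", "kwargs": {
  "targets": [
    [[0,0,0.007],[0,0,0],10],
    [[0,0,0.005],[0,0,0],10],
    [[0,0,0],[0,0,0],10]
  ]
}}

```text
time: 15.02
tool_pos: [0.5867, 0.0372, 0.157]
tcp_rot: [0.321, 0.947, 0.0, 0.0]
contact_force: [-1.0, -0.7, 4.1]
grip_width: 0.0174
gripper_force: 78.8
```

Call:
{"fn": "apply_moves", "kwargs": {
  "targets": [
    [[0,0,0.005],[0,0,0],10],
    [[0,0,0],[0,0,0],10]
  ]
}}

```text
time: 15.18
tool_pos: [0.5868, 0.0373, 0.1568]
tcp_rot: [0.321, 0.947, 0.0, 0.0]
contact_force: [-1.2, -1.1, 7.2]
grip_width: 0.0168
gripper_force: 79.2
```

Call:
{"fn": "apply_moves", "kwargs": {
  "targets": [
    [[0,0,0.005],[0,0,0],10],
    [[0,0,0],[0,0,0],10]
  ]
}}

```text
time: 15.35
tool_pos: [0.5869, 0.0372, 0.1566]
tcp_rot: [0.321, 0.947, 0.0, 0.0]
contact_force: [-1.2, -1.4, 9.7]
grip_width: 0.017
gripper_force: 79.6
```

Call:
{"fn": "apply_moves", "kwargs": {
  "targets": [
    [[0,0,-0.016],[0,0,0],10],
    [[0,0,-0.015],[0,0,0],10],
    [[0,0,0],[0,0,0],10],
    [[0,0,0],[0,0,0],10]
  ]
}}

```text
time: 15.68
tool_pos: [0.5865, 0.0373, 0.1583]
tcp_rot: [0.321, 0.947, -0.0, -0.0]
contact_force: [-0.2, -0.2, -0.8]
grip_width: 0.0171
gripper_force: 78.0
```

Call:
{"fn": "apply_moves", "kwargs": {
  "targets": [
    [[0.01,0,0],[0,0,0],10],
    [[0.01,0,0],[0,0,0],10],
    [[0.01,0,0],[0,0,0],10],
    [[0,0,0],[0,0,0],10]
  ]
}}

```text
time: 16.02
tool_pos: [0.5845, 0.0388, 0.1582]
tcp_rot: [0.321, 0.947, -0.0, -0.0]
contact_force: [-0.8, 0.1, -0.2]
grip_width: 0.0172
gripper_force: 78.0
```

```bash
python3 -c "
from h import *
st()"
```

```text
t 16.02 ax 13.8 la 0.5 z 158.2 mm F ax,la,z -0.7 -0.4 -0.2 tq [-0.   -0.   -0.04] [ 3.211e-01  9.471e-01 -1.000e-04 -1.000e-04]
```

Call:
{"fn": "apply_moves", "kwargs": {
  "targets": [
    [[0.008,0,0],[0,0,0],10],
    [[0.008,0,0],[0,0,0],10],
    [[0,0,0],[0,0,0],10]
  ]
}}

```text
time: 16.27
tool_pos: [0.5837, 0.0395, 0.1583]
tcp_rot: [0.321, 0.947, -0.0, -0.0]
contact_force: [0.4, -0.6, -1.6]
grip_width: 0.0172
gripper_force: 78.0
```

Call:
{"fn": "apply_moves", "kwargs": {
  "targets": [
    [[0.008,0,0],[0,0,0],10],
    [[0.008,0,0],[0,0,0],10],
    [[0,0,0],[0,0,0],10]
  ]
}}

```text
time: 16.52
tool_pos: [0.5827, 0.0402, 0.1583]
tcp_rot: [0.321, 0.947, -0.0, -0.0]
contact_force: [-0.1, 0.7, -0.5]
grip_width: 0.0174
gripper_force: 78.0
```

Call:
{"fn": "apply_moves", "kwargs": {
  "targets": [
    [[0.008,0,0],[0,0,0],10],
    [[0.006,0,0],[0,0,0],10],
    [[0,0,0],[0,0,0],10]
  ]
}}

```text
time: 16.77
tool_pos: [0.5819, 0.0408, 0.1583]
tcp_rot: [0.321, 0.947, 0.0, -0.0]
contact_force: [-1.0, -0.5, -0.7]
grip_width: 0.017
gripper_force: 78.0
```

Call:
{"fn": "apply_moves", "kwargs": {
  "targets": [
    [[0.006,0,0],[0,0,0],10],
    [[0.006,0,0],[0,0,0],10],
    [[0,0,0],[0,0,0],10]
  ]
}}

```text
time: 17.02
tool_pos: [0.5814, 0.0413, 0.1584]
tcp_rot: [0.321, 0.947, 0.0, 0.0]
contact_force: [0.4, -0.9, -0.4]
grip_width: 0.017
gripper_force: 78.0
```

Call:
{"fn": "apply_moves", "kwargs": {
  "targets": [
    [[0.007,0,0],[0,0,0],10],
    [[0,0,0],[0,0,0],10]
  ]
}}

```text
time: 17.18
tool_pos: [0.5811, 0.0416, 0.1584]
tcp_rot: [0.321, 0.947, 0.0, 0.0]
contact_force: [2.4, -1.8, -1.4]
grip_width: 0.0171
gripper_force: 78.0
```

```bash
python3 -c "
from h import *
st()"
```

```text
t 17.18 ax 9.4 la 0.6 z 158.4 mm F ax,la,z 3.0 0.1 -1.4 tq [-0.4  -0.39  0.05] [3.211e-01 9.470e-01 0.000e+00 2.000e-04]
```

Call:
{"fn": "apply_moves", "kwargs": {
  "targets": [
    [[-0.008,0,0],[0,0,0],10],
    [[0,0,-0.008],[0,0,0],10],
    [[0,0,-0.008],[0,0,0],10],
    [[0,0,-0.008],[0,0,0],10],
    [[0,0,-0.008],[0,0,0],10]
  ]
}}

```text
time: 17.6
tool_pos: [0.5812, 0.0413, 0.1606]
tcp_rot: [0.321, 0.947, -0.0, -0.0]
contact_force: [1.5, -0.6, -5.4]
grip_width: 0.0171
gripper_force: 78.0
```

```bash
python3 -c "
from h import *
st()"
```

```text
t 17.60 ax 9.7 la 0.4 z 160.6 mm F ax,la,z 1.6 0.4 -5.4 tq [-0.09 -0.33 -0.08] [ 3.212e-01  9.470e-01 -0.000e+00 -2.000e-04]
```

Pull of 5 N is building on the clip: hooked. Continue at about 7 mm/s.

Call:
{"fn": "apply_moves", "kwargs": {
  "targets": [
    [[0,0,-0.008],[0,0,0],10],
    [[0,0,-0.008],[0,0,0],10],
    [[0,0,-0.008],[0,0,0],10],
    [[0,0,-0.008],[0,0,0],10]
  ]
}}

```text
time: 17.93
tool_pos: [0.5811, 0.0413, 0.1628]
tcp_rot: [0.321, 0.947, -0.0, -0.0]
contact_force: [0.4, 0.2, -11.4]
grip_width: 0.0171
gripper_force: 78.1
```

Call:
{"fn": "apply_moves", "kwargs": {
  "targets": [
    [[0,0,-0.008],[0,0,0],10],
    [[0,0,-0.008],[0,0,0],10],
    [[0,0,-0.008],[0,0,0],10],
    [[0,0,-0.008],[0,0,0],10],
    [[0,0,-0.008],[0,0,0],10],
    [[0,0,-0.008],[0,0,0],10]
  ]
}}

```text
time: 18.43
tool_pos: [0.5811, 0.0413, 0.1666]
tcp_rot: [0.321, 0.947, -0.0, -0.0]
contact_force: [0.7, -0.4, -14.5]
grip_width: 0.0173
gripper_force: 78.3
```

Call:
{"fn": "apply_moves", "kwargs": {
  "targets": [
    [[0,0,-0.009],[0,0,0],10],
    [[0,0,-0.009],[0,0,0],10],
    [[0,0,-0.01],[0,0,0],10],
    [[0,0,-0.01],[0,0,0],10],
    [[0,0,-0.01],[0,0,0],10],
    [[0,0,-0.01],[0,0,0],10],
    [[0,0,-0.01],[0,0,0],10],
    [[0,0,-0.01],[0,0,0],10]
  ]
}}

```text
time: 19.1
tool_pos: [0.5816, 0.0413, 0.173]
tcp_rot: [0.321, 0.947, 0.0, 0.0]
contact_force: [0.6, -0.2, -2.2]
grip_width: 0.0166
gripper_force: 79.4
```

Call:
{"fn": "apply_moves", "kwargs": {
  "targets": [
    [[0,0,-0.015],[0,0,0],10],
    [[0,0,-0.02],[0,0,0],10],
    [[0,0,-0.03],[0,0,0],10],
    [[0,0,-0.04],[0,0,0],10],
    [[0,0,-0.05],[0,0,0],10],
    [[0,0,-0.06],[0,0,0],10],
    [[0,0,-0.06],[0,0,0],10],
    [[0,0,-0.06],[0,0,0],10],
    [[0,0,-0.06],[0,0,0],10],
    [[0,0,-0.06],[0,0,0],10],
    [[0,0,-0.04],[0,0,0],10],
    [[0,0,-0.02],[0,0,0],10]
  ]
}}

```text
time: 20.1
tool_pos: [0.5816, 0.0413, 0.2118]
tcp_rot: [0.321, 0.947, 0.0, 0.0]
contact_force: [-0.0, -0.3, -1.2]
grip_width: 0.0172
gripper_force: 79.5
```

```bash
python3 - <<'E'
import pickle
from h import *
np.set_printoptions(precision=2,suppress=True)
st();s=grab("scene");X=sense()["tool_pos"]
ax=np.array([.793,-.609,0]);pg=X+.002*ax+[0,0,.019]
h=proj(s,[pg-.012*ax-[0,0,.111]])[0];print(h)
u,v=int(h[0])-24,int(h[1])-20
im=cv2.resize(s["frame"][v:v+40,u:u+48,::-1],(480,400),interpolation=cv2.INTER_CUBIC);cv2.imwrite("pics/c6.png",np.clip(im*1.6,0,255).astype(np.uint8));print(u,v)
E
```

```text
t 20.10 ax 9.9 la 0.7 z 211.8 mm F ax,la,z 0.1 -0.2 -1.2 tq [0.02 0.06 0.  ] [0.32 0.95 0.   0.  ]
[372.36 170.48]
348 150
```

View pics/c6.png

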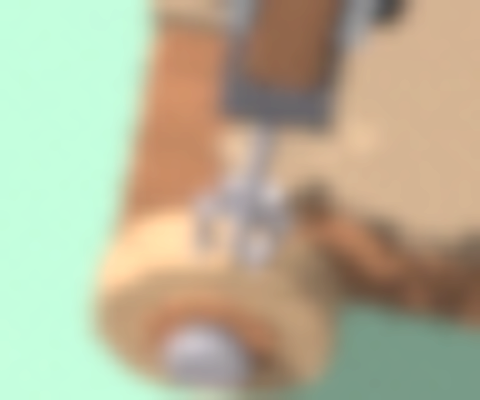

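```bash
cat >> h.py <<'E'
HK=np.array([.010,0,.092])
def goh(tgt,n,R1,piv=HK,dec=2,start=None):
    """hook point to tgt with cosine ramp while turning to R1 evenly; returns end pose"""
    s=sense()
    R,p=(Ro.from_quat(s["tcp_rot"]),np.array(s["tool_pos"])) if start is None else start
    h0=p+R.apply(piv);tot=(R.inv()*R1).as_rotvec();R0=R;tgt=np.array(tgt,float)
    for i in range(1,n+1):
        a=i/n;b=(1-np.cos(np.pi*a))/2 if n>4 else a
        Rn=R0*Ro.from_rotvec(tot*b);q=h0+(tgt-h0)*b-Rn.apply(piv)
        sh=np.round(R.inv().apply(q-p)/.075,dec)+0.;v=np.round((R.inv()*Rn).as_rotvec()/(np.pi/4),3)+0.
        p=p+R.apply(sh*.075);R=R*Ro.from_rotvec(v*np.pi/4)
        print([sh.tolist(),v.tolist(),10],end=", ")
    print("\nend",p,"hook",p+R.apply(piv),"max deg/row",np.degrees(np.linalg.norm(tot))/n*1.57);return R,p
E
python3 - <<'E'
from h import *
e=sense();h=e["tool_pos"]+Ro.from_quat(e["tcp_rot"]).apply(HK);ax=np.array([.793,-.609,0])
R=down(52.5)*Ro.from_rotvec([0,np.radians(10),0])
x=goh(h+.045*ax+[0,0,.02],11,R)
y=goh([.546,-.155,.125],20,R,start=x)
goh([.546,-.155,.045],12,R,start=y)
E
```

```text
[[-0.02, 0.0, 0.0], [0.0, 0.005, 0.0], 10], [[-0.04, 0.0, -0.02], [0.0, 0.013, 0.0], 10], [[-0.08, 0.0, -0.02], [0.0, 0.02, 0.0], 10], [[-0.1, 0.0, -0.03], [0.0, 0.027, 0.0], 10], [[-0.11, 0.0, -0.04], [0.0, 0.031, 0.0], 10], [[-0.11, 0.0, -0.04], [0.0, 0.031, 0.001], 10], [[-0.11, 0.0, -0.04], [0.0, 0.031, 0.0], 10], [[-0.09, 0.0, -0.04], [0.0, 0.026, 0.0], 10], [[-0.07, 0.0, -0.03], [0.0, 0.021, 0.0], 10], [[-0.05, 0.0, -0.02], [0.0, 0.013, 0.0], 10], [[-0.01, 0.0, -0.01], [0.0, 0.005, 0.0], 10], 
end [0.62983145 0.00425249 0.2289663 ] hook [0.60935372 0.02000376 0.14010371] max deg/row 1.4312574719631423
[[0.0, -0.01, 0.0], [0.0, 0.0, 0.0], 10], [[-0.02, -0.05, 0.0], [0.0, 0.0, 0.0], 10], [[-0.02, -0.07, 0.0], [0.0, 0.0, 0.0], 10], [[-0.03, -0.1, 0.01], [0.0, 0.0, 0.0], 10], [[-0.04, -0.12, 0.0], [0.0, 0.0, 0.0], 10], [[-0.05, -0.14, 0.0], [0.0, 0.0, 0.0], 10], [[-0.05, -0.16, 0.01], [0.0, 0.0, 0.0], 10], [[-0.06, -0.17, 0.0], [0.0, 0.0, 0.0], 10], [[-0.06, -0.18, 0.01], [0.0, 0.0, 0.0], 10], [[-0.06, -0.18, 0.0], [0.0, 0.0, 0.0], 10], [[-0.06, -0.19, 0.01], [0.0, 0.0, 0.0], 10], 
[... 448 characters left out ...]
54597832 -0.15447359  0.12484468] max deg/row 0.0015862306897374656
[[0.0, 0.0, 0.02], [0.0, 0.0, 0.0], 10], [[-0.01, 0.0, 0.05], [0.0, 0.0, 0.0], 10], [[-0.02, 0.0, 0.08], [0.0, 0.0, 0.0], 10], [[-0.02, 0.0, 0.11], [0.0, 0.0, 0.0], 10], [[-0.02, 0.0, 0.13], [0.0, 0.0, 0.0], 10], [[-0.02, 0.0, 0.13], [0.0, 0.0, 0.0], 10], [[-0.03, 0.0, 0.14], [0.0, 0.0, 0.0], 10], [[-0.02, 0.0, 0.13], [0.0, 0.0, 0.0], 10], [[-0.02, 0.0, 0.1], [0.0, 0.0, 0.0], 10], [[-0.02, 0.0, 0.09], [0.0, 0.0, 0.0], 10], [[-0.01, -0.01, 0.05], [0.0, 0.0, 0.0], 10], [[0.0, 0.0, 0.02], [0.0, 0.0, 0.0], 10], 
end [ 0.56629076 -0.1710129   0.13367891] hook [ 0.54581303 -0.15526163  0.04481632] max deg/row 0.0026437178162291093
```

Call:
{"fn": "apply_moves", "kwargs": {
  "targets": [
    [[-0.02,0,0],[0,0.005,0],10],
    [[-0.04,0,-0.02],[0,0.013,0],10],
    [[-0.08,0,-0.02],[0,0.02,0],10],
    [[-0.1,0,-0.03],[0,0.027,0],10],
    [[-0.11,0,-0.04],[0,0.031,0],10],
    [[-0.11,0,-0.04],[0,0.031,0],10],
    [[-0.11,0,-0.04],[0,0.031,0],10],
    [[-0.09,0,-0.04],[0,0.026,0],10],
    [[-0.07,0,-0.03],[0,0.021,0],10],
    [[-0.05,0,-0.02],[0,0.013,0],10],
    [[-0.01,0,-0.01],[0,0.005,0],10]
  ]
}}

```text
time: 21.07
tool_pos: [0.6306, 0.0033, 0.228]
tcp_rot: [0.32, 0.943, 0.028, -0.083]
contact_force: [-0.8, 0.5, -0.9]
grip_width: 0.0172
gripper_force: 79.8
```

Call:
{"fn": "apply_moves", "kwargs": {
  "targets": [
    [[0,-0.01,0],[0,0,0],10],
    [[-0.02,-0.05,0],[0,0,0],10],
    [[-0.02,-0.07,0],[0,0,0],10],
    [[-0.03,-0.1,0.01],[0,0,0],10],
    [[-0.04,-0.12,0],[0,0,0],10],
    [[-0.05,-0.14,0],[0,0,0],10],
    [[-0.05,-0.16,0.01],[0,0,0],10],
    [[-0.06,-0.17,0],[0,0,0],10],
    [[-0.06,-0.18,0.01],[0,0,0],10],
    [[-0.06,-0.18,0],[0,0,0],10]
  ]
}}

```text
time: 21.9
tool_pos: [0.5977, -0.0849, 0.2209]
tcp_rot: [0.32, 0.943, 0.028, -0.083]
contact_force: [-0.2, -0.0, -0.9]
grip_width: 0.0169
gripper_force: 79.8
```

Call:
{"fn": "apply_moves", "kwargs": {
  "targets": [
    [[-0.06,-0.19,0.01],[0,0,0],10],
    [[-0.06,-0.18,0],[0,0,0],10],
    [[-0.05,-0.17,0.01],[0,0,0],10],
    [[-0.05,-0.16,0],[0,0,0],10],
    [[-0.05,-0.14,0.01],[0,0,0],10],
    [[-0.04,-0.12,0],[0,0,0],10],
    [[-0.03,-0.1,0],[0,0,0],10],
    [[-0.02,-0.07,0.01],[0,0,0],10],
    [[-0.02,-0.04,0],[0,0,0],10],
    [[0,-0.01,0],[0,0,0],10]
  ]
}}

```text
time: 22.73
tool_pos: [0.5664, -0.1706, 0.213]
tcp_rot: [0.32, 0.943, 0.028, -0.083]
contact_force: [0.4, 0.2, -0.4]
grip_width: 0.0167
gripper_force: 79.8
```

```bash
python3 - <<'E'
from h import *
np.set_printoptions(precision=4,suppress=True)
s=grab("scene");e=sense();X=e["tool_pos"];R=Ro.from_quat(e["tcp_rot"]);h=X+R.apply(HK);print(h)
p=proj(s,[h])[0];print(p);u,v=int(p[0])-40,int(p[1])-30
im=cv2.resize(s["frame"][v:v+64,u:u+80,::-1],(600,480),interpolation=cv2.INTER_CUBIC);cv2.imwrite("pics/c7.png",np.clip(im*1.4,0,255).astype(np.uint8));print(u,v)
R1=down(52.5)*Ro.from_rotvec([0,np.radians(10),0])
y=goh([.546,-.155,.043],11,R1)
R2=down(52.5)*Ro.from_rotvec([0,np.radians(-45),0])
goh([.546,-.155,.040],14,R2,start=y)
E
```

```text
[ 0.5459 -0.1546  0.1242]
[291.5618 190.3901]
251 160
[[0.0, 0.0, 0.02], [0.0, 0.0, 0.0], 10], [[-0.02, 0.0, 0.06], [0.0, 0.0, 0.0], 10], [[-0.01, 0.0, 0.1], [0.0, 0.0, 0.0], 10], [[-0.03, 0.0, 0.13], [0.0, 0.0, 0.0], 10], [[-0.02, 0.0, 0.15], [0.0, 0.0, 0.0], 10], [[-0.03, 0.0, 0.15], [0.0, 0.0, 0.0], 10], [[-0.03, 0.0, 0.14], [0.0, -0.001, 0.001], 10], [[-0.02, 0.0, 0.13], [0.0, 0.0, 0.0], 10], [[-0.02, 0.0, 0.1], [0.0, 0.0, 0.0], 10], [[-0.01, 0.0, 0.06], [0.0, 0.0, 0.0], 10], [[0.0, 0.0, 0.03], [0.0, 0.0, 0.0], 10], 
end [ 0.5665 -0.1704  0.1316] hook [ 0.546  -0.1547  0.0427] max deg/row 0.007056368321643805
[[0.01, 0.0, 0.0], [0.0, -0.015, 0.0], 10], [[0.05, 0.0, 0.0], [0.0, -0.046, 0.0], 10], [[0.07, 0.0, -0.01], [0.0, -0.072, 0.0], 10], [[0.09, 0.0, 0.0], [0.0, -0.097, 0.0], 10], [[0.11, 0.0, 0.0], [0.0, -0.116, 0.0], 10], [[0.13, 0.0, -0.01], [0.0, -0.129, 0.0], 10], [[0.13, 0.0, 0.0], [0.0, -0.136, 0.0], 10], [[0.13, 0.0, 0.0], [0.0, -0.136, 0.0], 10], [[0.13, 0.0, -0.01], [0.0, -0.129, 0.0], 10], [[0.11, 0.0, 0.0], [0.0, -0.116, 0.0], 10], [[0.1, 0.0, -0.01], [0.0, -0.097, 0.0], 10], [[0.07, 0.0, 0.0], [0.0, -0.073, 0.0], 10], [[0.04, 0.0, 0.0], [0.0, -0.045, 0.0], 10], [[0.02, 0.0, 0.0], [0.0, -0.015, 0.0], 10], 
end [ 0.5002 -0.1195  0.1118] hook [ 0.5462 -0.1548  0.0396] max deg/row 6.166970679621361
```

View pics/c7.png

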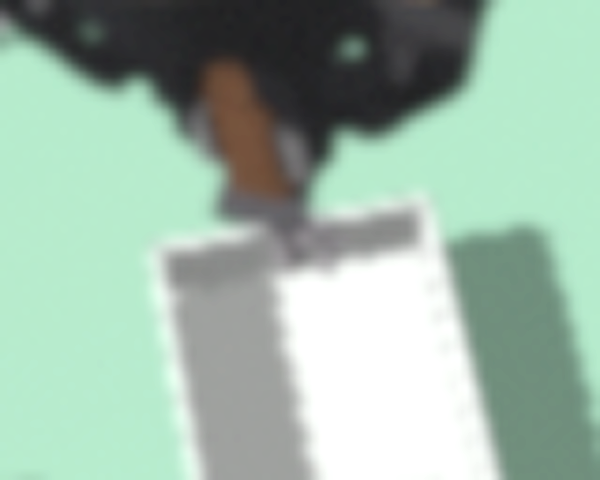

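Call:
{"fn": "apply_moves", "kwargs": {
  "targets": [
    [[0,0,0.02],[0,0,0],10],
    [[-0.02,0,0.06],[0,0,0],10],
    [[-0.01,0,0.1],[0,0,0],10],
    [[-0.03,0,0.13],[0,0,0],10],
    [[-0.02,0,0.15],[0,0,0],10],
    [[-0.03,0,0.15],[0,0,0],10],
    [[-0.03,0,0.14],[0,0,0],10],
    [[-0.02,0,0.13],[0,0,0],10],
    [[-0.02,0,0.1],[0,0,0],10],
    [[-0.01,0,0.06],[0,0,0],10],
    [[0,0,0.03],[0,0,0],10]
  ]
}}

```text
time: 23.7
tool_pos: [0.5662, -0.1702, 0.1307]
tcp_rot: [0.32, 0.943, 0.028, -0.083]
contact_force: [-1.0, 0.1, -1.0]
grip_width: 0.0172
gripper_force: 79.8
```

Call:
{"fn": "apply_moves", "kwargs": {
  "targets": [
    [[0.01,0,0],[0,-0.015,0],10],
    [[0.05,0,0],[0,-0.046,0],10],
    [[0.07,0,-0.01],[0,-0.072,0],10],
    [[0.09,0,0],[0,-0.097,0],10],
    [[0.11,0,0],[0,-0.116,0],10],
    [[0.13,0,-0.01],[0,-0.129,0],10],
    [[0.13,0,0],[0,-0.136,0],10]
  ]
}}

```text
time: 24.28
tool_pos: [0.5327, -0.1461, 0.1337]
tcp_rot: [0.319, 0.937, -0.047, 0.133]
contact_force: [-0.1, -3.0, -2.1]
grip_width: 0.0169
gripper_force: 79.8
```

Call:
{"fn": "apply_moves", "kwargs": {
  "targets": [
    [[0.13,0,0],[0,-0.136,0],10],
    [[0.13,0,-0.01],[0,-0.129,0],10],
    [[0.11,0,0],[0,-0.116,0],10],
    [[0.1,0,-0.01],[0,-0.097,0],10],
    [[0.07,0,0],[0,-0.073,0],10],
    [[0.04,0,0],[0,-0.045,0],10],
    [[0.02,0,0],[0,-0.015,0],10]
  ]
}}

```text
time: 24.87
tool_pos: [0.5139, -0.156, 0.1271]
tcp_rot: [0.319, 0.917, -0.105, 0.215]
contact_force: [0.1, 0.4, -1.3]
grip_width: 0.0172
gripper_force: 79.8
```

```bash
python3 - <<'E'
from h import *
np.set_printoptions(precision=4,suppress=True)
s=grab("scene");e=sense();X=e["tool_pos"];R=Ro.from_quat(e["tcp_rot"]);h=X+R.apply(HK);print(X,h,e["contact_force"])
im=cv2.resize(s["frame"][180:244,260:330,::-1],(640,585),interpolation=cv2.INTER_CUBIC);cv2.imwrite("pics/c8.png",np.clip(im*1.3,0,255).astype(np.uint8))
E
```

```text
[ 0.5134 -0.1558  0.1267] [ 0.5365 -0.1807  0.0407] [-1.4446 -0.2534 -1.7596]
```

View pics/c8.png

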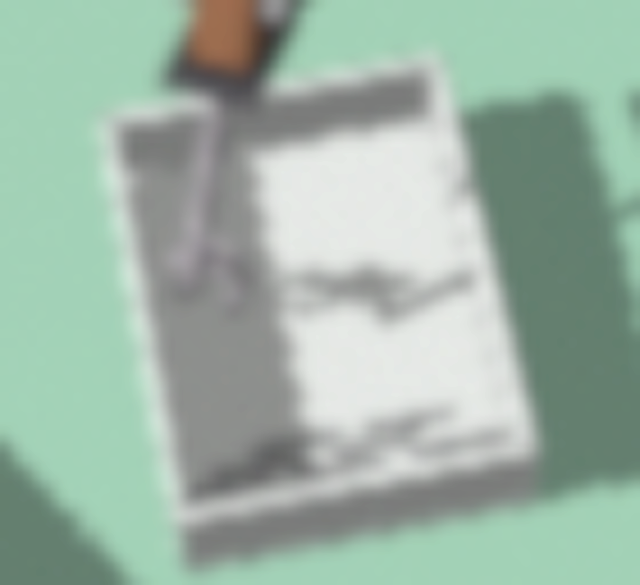

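```bash
python3 - <<'E'
from h import *
np.set_printoptions(precision=3,suppress=True)
e=sense();print(e["joint_pos"],e["time"]);R=Ro.from_quat(e["tcp_rot"]).as_matrix();print(R)
E
```

```text
[-0.162  0.389  2.299 -1.392  0.28   0.265] 24.9167
[[-0.704  0.631  0.328]
 [ 0.54   0.774 -0.329]
 [-0.461 -0.055 -0.885]]
```

```bash
python3 - <<'E'
from h import *
R=down(40)*Ro.from_rotvec([0,np.radians(3),0])
x=goh([.548,-.158,.05],10,R)
R=down(-71.2)*Ro.from_rotvec([0,np.radians(0),0])
y=goh([.548,-.155,.05],26,R,start=x)
E
```

```text
[[-0.02, 0.01, 0.0], [0.0, 0.017, 0.006], 10], [[-0.04, 0.02, -0.01], [-0.002, 0.048, 0.018], 10], [[-0.07, 0.03, -0.01], [-0.001, 0.076, 0.028], 10], [[-0.09, 0.04, 0.0], [-0.003, 0.095, 0.035], 10], [[-0.09, 0.04, -0.01], [-0.003, 0.105, 0.04], 10], [[-0.09, 0.04, -0.01], [-0.002, 0.106, 0.039], 10], [[-0.08, 0.04, -0.01], [-0.002, 0.095, 0.035], 10], [[-0.06, 0.03, 0.0], [-0.002, 0.076, 0.028], 10], [[-0.04, 0.01, 0.0], [-0.001, 0.048, 0.018], 10], [[-0.01, 0.01, -0.01], [-0.001, 0.017, 0.006], 10], 
end [ 0.55734061 -0.16929764  0.14168004] hook [ 0.54782295 -0.15794271  0.05033192] max deg/row 5.145862152725871
[[0.0, 0.0, 0.0], [0.0, 0.0, 0.009], 10], [[0.0, 0.0, 0.0], [-0.001, -0.001, 0.027], 10], [[0.0, -0.01, 0.0], [-0.001, 0.0, 0.044], 10], [[0.0, -0.01, 0.0], [-0.002, -0.002, 0.061], 10], [[0.01, -0.01, 0.0], [-0.002, -0.001, 0.078], 10], [[0.0, -0.01, 0.0], [-0.002, -0.002, 0.092], 10], [[0.0, -0.01, 0.0], [-0.003, -0.002, 0.105], 10], [[0.01, -0.01, 0.0], [-0.003, -0.002, 0.118], 10], [[0.0, -0.02, 0.0], [-0.003, -0.002, 0.127], 10], [[0.01, -0.02, 0.0], [-0.004, -0.002,
[... 225 characters left out ...]
0.02, 0.0], [-0.004, -0.003, 0.147], 10], [[0.0, -0.02, 0.0], [-0.004, -0.002, 0.142], 10], [[0.01, -0.02, 0.0], [-0.003, -0.003, 0.136], 10], [[0.0, -0.02, 0.0], [-0.004, -0.002, 0.128], 10], [[0.01, -0.02, 0.0], [-0.003, -0.002, 0.117], 10], [[0.0, -0.01, 0.0], [-0.002, -0.002, 0.106], 10], [[0.0, -0.01, 0.0], [-0.003, -0.002, 0.092], 10], [[0.01, -0.02, 0.0], [-0.002, -0.001, 0.077], 10], [[0.0, 0.0, 0.0], [-0.002, -0.001, 0.061], 10], [[0.0, -0.01, 0.0], [-0.001, -0.001, 0.045], 10], [[0.0, 0.0, 0.0], [0.0, 0.0, 0.026], 10], [[0.0, -0.01, 0.0], [-0.001, -0.001, 0.009], 10], 
end [ 0.53847511 -0.15788929  0.142086  ] hook [ 0.5479194  -0.15469897  0.05008259] max deg/row 6.716449492465378
```

Call:
{"fn": "apply_moves", "kwargs": {
  "targets": [
    [[-0.02,0.01,0],[0,0.017,0.006],10],
    [[-0.04,0.02,-0.01],[-0.002,0.048,0.018],10],
    [[-0.07,0.03,-0.01],[-0.001,0.076,0.028],10],
    [[-0.09,0.04,0],[-0.003,0.095,0.035],10],
    [[-0.09,0.04,-0.01],[-0.003,0.105,0.04],10],
    [[-0.09,0.04,-0.01],[-0.002,0.106,0.039],10],
    [[-0.08,0.04,-0.01],[-0.002,0.095,0.035],10],
    [[-0.06,0.03,0],[-0.002,0.076,0.028],10],
    [[-0.04,0.01,0],[-0.001,0.048,0.018],10],
    [[-0.01,0.01,-0.01],[-0.001,0.017,0.006],10],
    [[0,0,0],[0,0,0],10]
  ]
}}

```text
time: 25.83
tool_pos: [0.5445, -0.1754, 0.1399]
tcp_rot: [0.405, 0.913, -0.031, 0.039]
contact_force: [-0.0, -0.2, -0.8]
grip_width: 0.0168
gripper_force: 79.8
```

```bash
python3 - <<'E'
from h import *
np.set_printoptions(precision=3,suppress=True)
e=sense();print(e["joint_pos"])
R=down(-71.2)
x=goh([.546,-.155,.047],22,R)
y=goh([.546,-.155,.047],11,R*Ro.from_rotvec([0,np.radians(-45),0]),start=x)
E
```

```text
[-0.319  0.454  1.925 -0.109  0.694 -0.973]
[[0.0, 0.0, 0.0], [0.001, 0.001, 0.013], 10], [[0.0, 0.0, 0.0], [0.001, 0.001, 0.038], 10], [[0.0, 0.0, 0.0], [0.003, 0.003, 0.063], 10], [[0.01, 0.0, 0.0], [0.003, 0.004, 0.086], 10], [[0.0, 0.01, 0.0], [0.004, 0.005, 0.107], 10], [[0.01, 0.0, 0.0], [0.005, 0.005, 0.127], 10], [[0.0, -0.01, 0.0], [0.006, 0.007, 0.144], 10], [[0.02, 0.0, 0.0], [0.006, 0.007, 0.157], 10], [[0.01, 0.0, 0.0], [0.007, 0.007, 0.169], 10], [[0.01, -0.01, 0.0], [0.007, 0.008, 0.175], 10], [[0.01, -0.01, 0.0], [0.007, 0.008, 0.179], 10], [[0.02, -0.02, 0.0], [0.007, 0.008, 0.179], 10], [[0.01, -0.01, 0.0], [0.007, 0.008, 0.175], 10], [[0.01, -0.02, 0.0], [0.007, 0.007, 0.169], 10], [[0.01, -0.02, 0.0], [0.006, 0.007, 0.157], 10], [[0.01, -0.02, 0.0], [0.006, 0.006, 0.144], 10], [[0.01, -0.02, 0.0], [0.005, 0.006, 0.127], 10], [[0.0, -0.01, 0.0], [0.004, 0.005, 0.107], 10], [[0.0, -0.02, 0.0], [0.004, 0.004, 0.086], 10], [[0.0, -0.01, 0.0], [0.002, 0.003, 0.063], 10], [[0.01, 0.0, 0.0], [0.002, 0.001, 0.038], 10], [[0.0, 0.0, 0.0], [0.0, 0.001, 0.013], 10], 
end [ 0.537 -0.158  0.139] hook [ 0.546 -0.155  0.047] max deg/row 8.093803342209984
[[0.02, 0.0, 0.0], [0.0, -0.02, 0.0], 10], [[0.06, 0.0, -0.01], [0.0, -0.059, 0.0], 10], [[0.09, 0.0, 0.0], [0.0, -0.094, 0.0], 10], [[0.11, 0.0, -0.01], [0.0, -0.119, 0.0], 10], [[0.13, 0.0, -0.01], [0.0, -0.137, 0.0], 10], [[0.14, 0.0, 0.0], [0.0, -0.142, 0.0], 10], [[0.13, 0.0, -0.01], [0.0, -0.137, 0.0], 10], [[0.12, 0.0, -0.01], [0.0, -0.12, 0.0], 10], [[0.09, 0.0, 0.0], [0.0, -0.093, 0.0], 10], [[0.05, 0.0, -0.01], [0.0, -0.059, 0.0], 10], [[0.02, 0.0, 0.0], [0.0, -0.02, 0.0], 10], 
end [ 0.601 -0.137  0.119] hook [ 0.546 -0.155  0.047] max deg/row 6.4238518314675845
```

Call:
{"fn": "apply_moves", "kwargs": {
  "targets": [
    [[0.002,0,0],[0.003,0.003,0.07],10],
    [[0.005,0,0],[0.006,0.006,0.14],10],
    [[0.005,0,0],[0.006,0.006,0.14],10],
    [[0.005,0,0],[0.006,0.006,0.14],10],
    [[0.005,0,0],[0.006,0.006,0.14],10],
    [[0.01,0,0],[0.006,0.006,0.14],10],
    [[0.01,-0.01,0],[0.006,0.006,0.14],10],
    [[0.01,-0.01,0],[0.006,0.006,0.14],10],
    [[0.01,-0.01,0],[0.006,0.006,0.14],10],
    [[0.01,-0.013,0],[0.006,0.006,0.14],10]
  ]
}}

```text
time: 26.67
tool_pos: [0.5387, -0.1689, 0.1389]
tcp_rot: [0.809, 0.587, -0.019, 0.021]
contact_force: [0.4, -0.1, -1.3]
grip_width: 0.0172
gripper_force: 79.8
```

Call:
{"fn": "apply_moves", "kwargs": {
  "targets": [
    [[0.01,-0.014,0],[0.006,0.006,0.14],10],
    [[0.01,-0.014,0],[0.006,0.006,0.14],10],
    [[0.01,-0.015,0],[0.006,0.006,0.14],10],
    [[0.01,-0.015,0],[0.006,0.006,0.14],10],
    [[0.01,-0.015,0],[0.005,0.006,0.14],10],
    [[0.01,-0.015,0],[0.005,0.006,0.14],10],
    [[0.01,-0.015,0],[0.005,0.006,0.14],10],
    [[0.005,-0.01,0],[0.005,0.006,0.14],10],
    [[0,0,0],[0.001,0.003,0.07],10],
    [[0,0,0],[0,0,0],10]
  ]
}}

```text
time: 27.5
tool_pos: [0.5357, -0.1596, 0.1386]
tcp_rot: [0.987, 0.161, -0.003, 0.003]
contact_force: [-0.5, -0.1, -1.1]
grip_width: 0.0168
gripper_force: 79.8
```

```bash
python3 - <<'E'
from h import *
np.set_printoptions(precision=3,suppress=True)
e=sense();R=Ro.from_quat(e["tcp_rot"]);print(e["joint_pos"],e["tool_pos"],e["tool_pos"]+R.apply(HK));print(R.as_matrix())
y=goh([.546,-.155,.045],11,down(-71.2)*Ro.from_rotvec([0,np.radians(-50),0]))
E
```

```text
[-0.339  0.469  1.894 -0.01   0.781  0.916] [ 0.536 -0.16   0.139] [ 0.545 -0.157  0.047]
[[ 0.948  0.318 -0.005]
 [ 0.318 -0.948 -0.006]
 [-0.006  0.004 -1.   ]]
[[0.02, 0.0, 0.0], [0.0, -0.022, 0.0], 10], [[0.07, 0.0, -0.01], [0.0, -0.066, -0.001], 10], [[0.1, 0.0, 0.0], [0.0, -0.102, 0.0], 10], [[0.13, 0.0, -0.01], [0.001, -0.132, -0.001], 10], [[0.15, -0.01, 0.0], [0.0, -0.151, -0.001], 10], [[0.16, 0.0, -0.01], [0.0, -0.157, -0.002], 10], [[0.15, 0.0, 0.0], [0.001, -0.151, -0.001], 10], [[0.13, 0.0, -0.01], [0.0, -0.132, -0.001], 10], [[0.1, -0.01, -0.01], [0.0, -0.103, 0.0], 10], [[0.07, 0.0, 0.0], [0.0, -0.065, -0.001], 10], [[0.02, 0.0, 0.0], [0.0, -0.022, 0.0], 10], 
end [ 0.607 -0.134  0.111] hook [ 0.546 -0.155  0.045] max deg/row 7.084897818985605
```

Call:
{"fn": "apply_moves", "kwargs": {
  "targets": [
    [[0.02,0,0],[0,-0.022,0],10],
    [[0.07,0,-0.01],[0,-0.066,0],10],
    [[0.1,0,0],[0,-0.102,0],10],
    [[0.13,0,-0.01],[0,-0.132,0],10],
    [[0.15,0,0],[0,-0.15,0],10],
    [[0.16,0,-0.01],[0,-0.155,0],10],
    [[0.15,0,0],[0,-0.15,0],10],
    [[0.13,0,-0.01],[0,-0.132,0],10],
    [[0.1,0,-0.01],[0,-0.103,0],10],
    [[0.07,0,0],[0,-0.065,0],10],
    [[0.02,0,0],[0,-0.022,0],10],
    [[0,0,0],[0,0,0],10]
  ]
}}

```text
time: 28.5
tool_pos: [0.6077, -0.1355, 0.1096]
tcp_rot: [0.894, 0.147, -0.417, 0.07]
contact_force: [0.1, -0.1, -1.1]
grip_width: 0.0172
gripper_force: 79.9
```

```bash
python3 - <<'E'
from h import *
np.set_printoptions(precision=3,suppress=True)
s=grab("scene");e=sense();R=Ro.from_quat(e["tcp_rot"]);print(e["joint_pos"],e["tool_pos"],e["tool_pos"]+R.apply(HK),proj(s,[e["tool_pos"]+R.apply(HK)]));print(R.as_matrix()[2])
im=cv2.resize(s["frame"][180:244,260:330,::-1],(640,585),interpolation=cv2.INTER_CUBIC);cv2.imwrite("pics/c9.png",np.clip(im*1.3,0,255).astype(np.uint8))
E
```

```text
[-0.085  1.049  1.083 -0.323  1.822  1.215] [ 0.608 -0.136  0.111] [ 0.547 -0.157  0.044] [[292.563 207.569]]
[-0.764  0.003 -0.645]
```

View pics/c9.png

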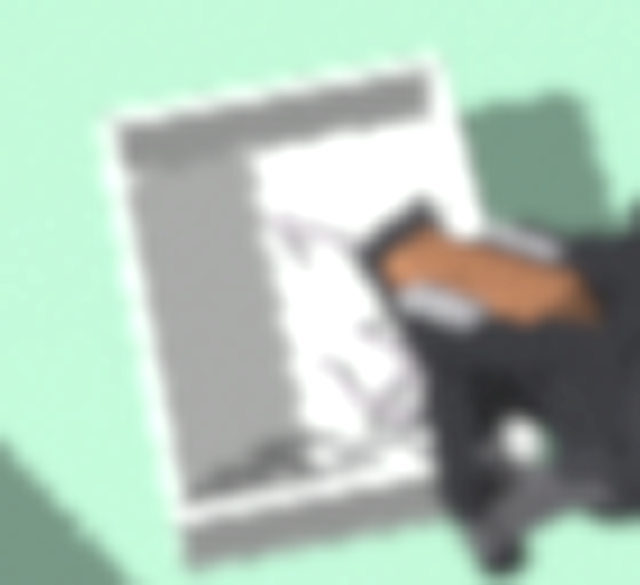

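```bash
python3 - <<'E'
from h import *
np.set_printoptions(precision=3,suppress=True)
s=sense();R=Ro.from_quat(s["tcp_rot"]);p=s["tool_pos"]
for i in range(4): p=p+R.apply(np.array([-.15,0,-.13])*.075)
Rf=down(-71.2)
h=p+R.apply(HK)
x=goh([.56,-.22,.15],11,Rf,start=(R,p))
tgt=np.array([.5607,-.3727,.220])+Rf.apply(HK)
y=goh(tgt,12,Rf,start=x)
d=grab("top");c=plane(d,[(0,0)],.006)
import pickle
S=pickle.load(open("d0.pkl","rb"))["scene"];print("clip floor",plane(S,[(302.1,223.2),(300.5,216)],.007))
E
```

```text
[[-0.03, 0.02, 0.0], [0.0, 0.022, 0.0], 10], [[-0.1, 0.05, -0.01], [0.0, 0.066, 0.0], 10], [[-0.15, 0.08, -0.02], [0.001, 0.103, -0.001], 10], [[-0.18, 0.1, -0.03], [0.0, 0.133, 0.0], 10], [[-0.21, 0.12, -0.03], [0.0, 0.151, 0.0], 10], [[-0.21, 0.12, -0.05], [0.001, 0.157, -0.001], 10], [[-0.19, 0.12, -0.04], [0.0, 0.152, 0.0], 10], [[-0.16, 0.1, -0.05], [0.0, 0.132, -0.001], 10], [[-0.12, 0.08, -0.04], [0.001, 0.103, 0.0], 10], [[-0.07, 0.05, -0.03], [0.0, 0.066, 0.0], 10], [[-0.02, 0.02, -0.01], [0.0, 0.022, 0.0], 10], 
end [ 0.551 -0.223  0.242] hook [ 0.56 -0.22  0.15] max deg/row 7.112386172269938
[[-0.01, 0.03, 0.01], [0.0, 0.0, 0.0], 10], [[-0.02, 0.1, 0.01], [0.0, 0.0, 0.0], 10], [[-0.05, 0.15, 0.02], [0.0, 0.0, 0.0], 10], [[-0.05, 0.2, 0.03], [0.0, 0.0, 0.0], 10], [[-0.06, 0.24, 0.04], [0.0, 0.0, 0.0], 10], [[-0.07, 0.25, 0.04], [0.0, 0.0, 0.0], 10], [[-0.06, 0.25, 0.04], [0.0, 0.0, 0.0], 10], [[-0.07, 0.23, 0.03], [0.0, 0.0, 0.0], 10], [[-0.05, 0.2, 0.03], [0.0, 0.0, 0.0], 10], [[-0.04, 0.15, 0.02], [0.0, 0.0, 0.0], 10], [[-0.03, 0.1, 0.02], [0.0, 0.0, 0.0], 10], [[-0.01, 0.03, 0.0], [0.0, 0.0, 0.0], 10], 
end [ 0.56  -0.373  0.22 ] hook [ 0.57  -0.369  0.128] max deg/row 0.0031078779408387166
clip floor [[ 0.581 -0.146  0.007]
 [ 0.56  -0.141  0.007]]
```

Call:
{"fn": "apply_moves", "kwargs": {
  "targets": [
    [[-0.08,0,-0.07],[0,0,0],10],
    [[-0.15,0,-0.13],[0,0,0],10],
    [[-0.15,0,-0.13],[0,0,0],10],
    [[-0.15,0,-0.13],[0,0,0],10],
    [[-0.07,0,-0.06],[0,0,0],10]
  ]
}}

```text
time: 29.02
tool_pos: [0.6094, -0.136, 0.1752]
tcp_rot: [0.896, 0.146, -0.414, 0.07]
contact_force: [-0.2, -0.3, -2.3]
grip_width: 0.0168
gripper_force: 79.9
```

Call:
{"fn": "apply_moves", "kwargs": {
  "targets": [
    [[-0.03,0.02,0],[0,0.022,0],10],
    [[-0.1,0.05,-0.01],[0,0.066,0],10],
    [[-0.15,0.08,-0.02],[0,0.103,0],10],
    [[-0.18,0.1,-0.03],[0,0.133,0],10],
    [[-0.21,0.12,-0.03],[0,0.151,0],10],
    [[-0.21,0.12,-0.05],[0,0.157,0],10],
    [[-0.19,0.12,-0.04],[0,0.152,0],10],
    [[-0.16,0.1,-0.05],[0,0.132,0],10],
    [[-0.12,0.08,-0.04],[0,0.103,0],10],
    [[-0.07,0.05,-0.03],[0,0.066,0],10],
    [[-0.02,0.02,-0.01],[0,0.022,0],10],
    [[0,0,0],[0,0,0],10]
  ]
}}

```text
time: 30.02
tool_pos: [0.5495, -0.2239, 0.2438]
tcp_rot: [0.987, 0.161, 0.001, 0.002]
contact_force: [-0.1, -0.2, -0.7]
grip_width: 0.0168
gripper_force: 79.9
```

```bash
python3 - <<'E'
from h import *
np.set_printoptions(precision=3,suppress=True)
s=grab("scene");e=sense();R=Ro.from_quat(e["tcp_rot"])
print(e["tool_pos"],R.as_matrix()[2],e["tool_pos"]+R.apply(HK),proj(s,[e["tool_pos"]+R.apply(HK)]))
im=cv2.resize(s["frame"][150:246,250:346,::-1],(600,600),interpolation=cv2.INTER_CUBIC);cv2.imwrite("pics/c10.png",np.clip(im*1.3,0,255).astype(np.uint8))
Rf=down(-71.2);goh(np.array([.5607,-.3727,.220])+Rf.apply(HK),12,Rf)
E
```

```text
[ 0.55  -0.223  0.243] [-0.001  0.004 -1.   ] [ 0.56  -0.221  0.151] [[266.028 199.614]]
[[-0.01, 0.03, 0.01], [0.0, 0.0, 0.0], 10], [[-0.02, 0.1, 0.01], [0.0, 0.0, 0.0], 10], [[-0.04, 0.15, 0.03], [0.001, 0.0, -0.001], 10], [[-0.06, 0.2, 0.03], [0.0, 0.0, 0.0], 10], [[-0.06, 0.24, 0.04], [0.001, 0.0, -0.001], 10], [[-0.06, 0.25, 0.04], [0.0, 0.0, -0.001], 10], [[-0.07, 0.24, 0.04], [0.001, 0.001, 0.0], 10], [[-0.06, 0.24, 0.04], [0.001, 0.0, -0.001], 10], [[-0.05, 0.2, 0.03], [0.0, 0.0, -0.001], 10], [[-0.04, 0.15, 0.02], [0.001, 0.0, 0.0], 10], [[-0.03, 0.1, 0.02], [0.0, 0.0, 0.0], 10], [[0.0, 0.03, 0.0], [0.0, 0.0, -0.001], 10], 
end [ 0.561 -0.373  0.22 ] hook [ 0.57  -0.369  0.128] max deg/row 0.04361606915323882
```

View pics/c10.png

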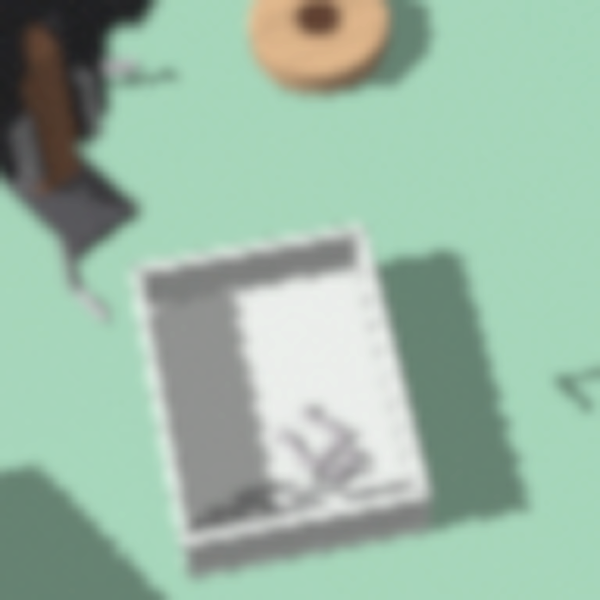

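Call:
{"fn": "apply_moves", "kwargs": {
  "targets": [
    [[-0.01,0.03,0.01],[0,0,0],10],
    [[-0.02,0.1,0.01],[0,0,0],10],
    [[-0.04,0.15,0.03],[0.001,0,-0.001],10],
    [[-0.06,0.2,0.03],[0,0,0],10],
    [[-0.06,0.24,0.04],[0.001,0,-0.001],10],
    [[-0.06,0.25,0.04],[0,0,-0.001],10],
    [[-0.07,0.24,0.04],[0.001,0,0],10],
    [[-0.06,0.24,0.04],[0.001,0,-0.001],10],
    [[-0.05,0.2,0.03],[0,0,-0.001],10],
    [[-0.04,0.15,0.02],[0.001,0,0],10],
    [[-0.03,0.1,0.02],[0,0,0],10],
    [[0,0.03,0],[0,0,0],10]
  ]
}}

```text
time: 31.07
tool_pos: [0.5614, -0.3735, 0.2194]
tcp_rot: [0.987, 0.163, -0.0, -0.0]
contact_force: [-0.6, 0.6, -0.9]
grip_width: 0.017
gripper_force: 79.9
```

Call:
{"fn": "apply_moves", "kwargs": {
  "targets": [
    [[0,0,0],[0,0,0],10],
    [[0,0,0],[0,0,0],10],
    [[0,0,0],[0,0,0],10]
  ]
}}

```text
time: 31.32
tool_pos: [0.5617, -0.3715, 0.2203]
tcp_rot: [0.986, 0.164, -0.0, -0.0]
contact_force: [0.2, 0.9, -0.6]
grip_width: 0.0171
gripper_force: 79.9
```

```bash
python3 - <<'E'
from h import *
np.set_printoptions(precision=4,suppress=True)
e=sense();R=Ro.from_quat(e["tcp_rot"]);print(e["tool_pos"],e["tcp_rot"],R.inv().apply(np.array([.5607,-.3727,.1072])-e["tool_pos"])/.075,(R.inv()*Ro.from_quat([.9866,.163,0,0])).as_rotvec()/(np.pi/4))
E
```

```text
[ 0.5617 -0.3715  0.2203] [ 0.9864  0.1642 -0.0001 -0.0002] [-0.018   0.0115  1.5077] [-0.0005  0.0002  0.003 ]
```

Call:
{"fn": "apply_moves", "kwargs": {
  "targets": [
    [[-0.018,0.012,0],[0,0,0.003],10],
    [[0,0,0.05],[0,0,0],10],
    [[0,0,0.1],[0,0,0],10],
    [[0,0,0.15],[0,0,0],10],
    [[0,0,0.15],[0,0,0],10],
    [[0,0,0.1],[0,0,0],10],
    [[0,0,0.05],[0,0,0],10]
  ]
}}

```text
time: 31.9
tool_pos: [0.5598, -0.3729, 0.1728]
tcp_rot: [0.987, 0.163, -0.001, -0.001]
contact_force: [-0.7, 0.8, -1.1]
grip_width: 0.0173
gripper_force: 79.9
```

Call:
{"fn": "apply_moves", "kwargs": {
  "targets": [
    [[0,0,0.08],[0,0,0],10],
    [[0,0,0.15],[0,0,0],10],
    [[0,0,0.2],[0,0,0],10],
    [[0,0,0.2],[0,0,0],10],
    [[0,0,0.12],[0,0,0],10],
    [[0,0,0.06],[0,0,0],10],
    [[0,0,0.03],[0,0,0],10],
    [[0,0,0.02],[0,0,0],10],
    [[0,0,0],[0,0,0],10]
  ]
}}

```text
time: 32.65
tool_pos: [0.5608, -0.3737, 0.1108]
tcp_rot: [0.987, 0.163, 0.0, 0.0]
contact_force: [-0.2, -0.1, -0.7]
grip_width: 0.0166
gripper_force: 79.9
```

Entered the hole freely. Now seat it slowly.

Call:
{"fn": "apply_moves", "kwargs": {
  "targets": [
    [[0,0,0.013],[0,0,0],10],
    [[0,0,0.013],[0,0,0],10],
    [[0,0,0.01],[0,0,0],10],
    [[0,0,0.007],[0,0,0],10],
    [[0,0,0],[0,0,0],10]
  ]
}}

```text
time: 33.07
tool_pos: [0.5606, -0.3735, 0.1073]
tcp_rot: [0.987, 0.163, -0.0, -0.0]
contact_force: [0.2, 0.8, -0.7]
grip_width: 0.017
gripper_force: 79.9
```

Call:
{"fn": "apply_moves", "kwargs": {
  "targets": [
    [[0,0,0.007],[0,0,0],10],
    [[0,0,0.005],[0,0,0],10],
    [[0,0,0],[0,0,0],10]
  ]
}}

```text
time: 33.32
tool_pos: [0.5607, -0.3735, 0.1072]
tcp_rot: [0.987, 0.163, 0.0, -0.0]
contact_force: [-2.0, 2.8, 9.9]
grip_width: 0.0173
gripper_force: 81.6
```

Call:
{"fn": "apply_moves", "kwargs": {
  "targets": [
    [[0,0,-0.008],[0,0,0],10],
    [[0,0,0],[0,0,0],30],
    [[0,0,0],[0,0,0],45],
    [[0,0,0],[0,0,0],60],
    [[0,0,0],[0,0,0],70],
    [[0,0,0],[0,0,0],70],
    [[0,0,0],[0,0,0],70],
    [[0,0,0],[0,0,0],70],
    [[0,0,0],[0,0,0],70]
  ]
}}

```text
time: 34.07
tool_pos: [0.5606, -0.3735, 0.1069]
tcp_rot: [0.987, 0.163, -0.0, -0.0]
contact_force: [-0.2, 0.1, 0.0]
grip_width: 0.07
gripper_force: 0.0
```

Call:
{"fn": "apply_moves", "kwargs": {
  "targets": [
    [[0,0,-0.1],[0,0,0],70],
    [[0,0,-0.2],[0,0,0],70],
    [[0,0,-0.3],[0,0,0],70],
    [[0,0,-0.3],[0,0,0],70],
    [[0,0,-0.3],[0,0,0],70],
    [[0,0,-0.3],[0,0,0],70],
    [[0,0,-0.3],[0,0,0],70],
    [[-0.3,0,-0.1],[0,0,0],70],
    [[-0.4,0,0],[0,0,0],70],
    [[-0.4,0,0],[0,0,0],70],
    [[-0.2,0,0],[0,0,0],70],
    [[0,0,0],[0,0,0],70]
  ]
}}

```text
time: 35.07
tool_pos: [0.4657, -0.4057, 0.2503]
tcp_rot: [0.987, 0.162, -0.0, -0.0]
contact_force: [-0.1, 0.6, 0.4]
grip_width: 0.0701
gripper_force: 0.0
```

```bash
python3 - <<'E'
from h import *
import pickle
np.set_printoptions(precision=3,suppress=True)
print(sense()["tool_pos"],sense()["contact_force"])
D=pickle.load(open("d0.pkl","rb"));s=grab("scene")
a=D["scene"]["frame"].astype(float);b=s["frame"].astype(float)
for n,(u,v,w,h) in {"pick/block":(180,210,70,62),"sticks":(290,255,80,55),"glue":(380,235,45,45),"tub":(268,182,55,60)}.items():
    A,B=a[v:v+h,u:u+w],b[v:v+h,u:u+w];k=np.median(A/np.maximum(B,1));m=np.abs(A-B*k).sum(2)>40
    print(n,m.sum(), (np.argwhere(m).mean(0)[::-1]+[u,v]) if m.any() else "")
E
```

```text
[ 0.466 -0.406  0.25 ] [-0.056  0.631  0.417]
pick/block 21 [206.571 234.476]
sticks 0 
glue 0 
tub 263 [305.183 211.213]
```

```bash
python3 -c "
from station import *
print(hand_in())"
```

```text
the job is handed in; nothing more can be done
None
```

The clip is off the axle and lying in the parts tub, and the pick is back upright in its block with the collar seated; I handed the job in at about 35 s, but `hand_in()` gave no verdict.

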